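# Release the filter slide with a screwdriver

## Task

Pick up the screwdriver and lay it in the sloped stand, handle up, and let go of it, so that you can take it again by the end of its handle. Then hold down the recessed button in the square collar of the filter slide with the screwdriver's tip and, keeping it down, push the slide all the way out through the open end of its housing; lift off so that the button springs up and locks the slide there. Finally lay the screwdriver back in the stand as before, and leave the other things on the bench where they are.

Things in the scene. Friction and masses are not known exactly. Their poses are not given: they have to be found in the camera images.
- screwdriver_handle (a point): Screwdriver, 178 long, lying on the bench: red handle 86 long, 23 thick (thinner in the 25 next to the shank), then a steel shank 6 thick, 92 long. This point is on the long axis at the handle's middle, the handle reaching 43 either way. +y runs along the tool towards the handle's end, -y towards the tip; it may have rolled about y. About 0.07 kg, weight centred in the handle. (mm)
- screwdriver_tip (a point): The very tip of the screwdriver's shank, on the axis, 135 mm from screwdriver_handle. Same axes.
- tool_stand: Grey sloped stand fixed on the bench, dark base plate 70 (x) x 165 (y) x 8 mm. Its V-shaped bed for the handle, open above, rises at 45 degrees towards the stand's +y; further down the slope are a small V fork, open above, for the shank and a foot plate for the tip. The tool lies in it handle up (+y), tip down, and goes in or out square to the slope or vertically. Origin on the bench under the bed's foot; z up.
- stand_seat (a point): Where the middle of the handle (screwdriver_handle) lies with the tool in the stand, 118 mm above the bench. The V bed (41 mm wide) ends 2 mm further up the slope, so the handle's last 41 mm stand free. The shank fork (32 mm wide at the top) is 81 mm down the slope. Friction may hold the tool a few mm higher. Axes as tool_stand.
- stand_tip (a point): Where the screwdriver's tip lies in the stand, touching the foot plate (36 mm wide): 135 mm down the 45-degree slope from stand_seat, 22 mm above the bench. Same axes as tool_stand.
- filter_unit: Filter unit fixed on the bench: grey housing about 162 (x) x 90 (y) x 46 mm, with a 30 mm wide slot along x in its steel top (44 mm high) in which a black filter slide runs. Origin: on the bench under its middle. +x points out of the open end, the way the slide comes out (roughly away from the robot); the -x end is closed by an end block 46 mm high. z up.
- release_well (a point): Centre of the mouth of the square hole (16 x 16 mm) in the slide's square collar (26 x 26 mm outside), 46 mm above the bench; it moves with the slide. The release button is a grey square plate at the bottom of this hole, 16 mm below the mouth, filling it. Same axes as filter_unit.
- filter_slide (a joint): How far the slide has come out along the unit's +x, m: 0 at the start (fully in), 0.049 at the end stop. Once freed it moves with 1 to 2 N; a tip in the hole pushes it by the hole's wall. With the button up it is locked at 0, 0.016, 0.032 and 0.048, with up to 2 mm of play, so the button must stay down all the way.
- release_button (a joint): How far the button is pressed down, in m: 0 up, 0.008 at the bottom. Spring, 1.8 N at the top and 4.2 N at the bottom. The slide is free when it is pressed beyond 0.004; springs back up when let go at a locked place.
- beaker: Bystander, to be left alone: clear beaker, 48 mm wide, 57 high, origin at the centre of its underside (mm).
- marker_pen: Bystander, to be left alone: marker pen, 15x128x16, lying; origin under its centre (mm).
- calculator: Bystander, to be left alone: desk calculator, 116x68x15; origin under its centre (mm).
- reagent_bottle_1: Bystander, to be left alone: clear bottle with yellow band, 45 wide, 109 high; origin under its centre (mm).
- reagent_bottle_2: Bystander, to be left alone: clear bottle with yellow band, 46 wide, 109 high; origin under its centre (mm).
- sample_bottle_2: Bystander, to be left alone: clear bottle with green band, 50 wide, 139 high; origin under its centre (mm).
- tape_roll_1: Bystander, to be left alone: yellow tape roll, 66 across, 23 high; origin under its centre (mm).
- slide_case: Bystander, to be left alone: dark flat case, 151x32x21; origin under its centre (mm).

How it is judged:
By the outcome, as a careful person would: the job done as asked, in the order asked, and still so for the second after the job is handed in, with the robot touching nothing.
It also fails if it takes over 64 s, if anything falls off the work surface, if the arm or the gripper's body presses on something with over 40 N, if the wrist force passes 120 N, or if a joint passes its speed limit or range.

## Robot

A 6-joint arm with a two-finger parallel gripper is mounted at the origin on a cart in front of the work surface, level with it; the furniture and walls round the work are solid. World frame = base frame: x ahead of the robot, y to its left, z up, the work surface at z = 0. Lengths are in mm, angles in rad, forces in N, time in s.
With the tool pointing down it reaches from about 350 to 775 mm from the base axis. Payload 7.3 kg.
Tool frame: the origin (TCP) lies at the very end of the fingers, on their centre line; the grasp point (between the pads) lies 19 mm behind it; z points along the fingers, y is the direction in which the jaws open and shut (so a half turn about z gives the same grasp; the last joint's range is limited). The gripper opens to 92 mm and grips with 3 to 60 N. Pads are 19 mm wide; open, the fingers measure 130 mm over their backs; the gripper's body (75 mm by 190 mm) begins 47 mm behind the grasp point.
Start: joints at [0.981, 0.342, 1.524, -0, 1.275, -0.146], TCP at [225.41, 474.168, 226.741] pointing down, gripper open.
Joint ranges: [-2.53, 2.53], [-0.77, 2.02], [0.04, 2.7], [-1, 4.14], [0.28, 2.66], [-3.11, 3.11]. Speed limits (rad/s): [2.57, 2.57, 3.14, 3.14, 3.14, 3.14].

## Interface

Orientations are given as [roll, pitch, yaw] about the fixed x, y, z axes, in that order (R = Rz(yaw) Ry(pitch) Rx(roll)).
In Python, from plant import bot gives the robot as it stands.
- The arm moves only by the tool arm_command, never from a script. Its argument "targets" is a list of rows, each an object of numbers: "x", "y", "z": the shift along the world's x, y, z in cm; "roll": the turn about the world's z in rad. In form: [{"x": .., "y": .., "z": .., "roll": ..}, ...]. A call has 1 to 8 rows; each row is the pose to reach, as a shift and turn from the pose commanded when the call began; what a row does not reach only later rows make up. A row lasts 1/12 s, in which the tool goes at most 41.7 mm and 7.16 degrees, less where a joint would pass 70% of its speed; a pose out of reach is approached as far as the arm can. A call with a gripper value outside its range is refused whole. "fingers" is the opening, from 0 (shut) to 1 (fully open), set as the call begins (left out, the last holds). The fingers move at their own pace and stop on an object; the grip force is fixed at half the most. Time passes only in rows, so rows that repeat a pose let the fingers close. It gives the time, the measured TCP pose, the force and the opening at its end, in the units of the state.
- bot.get_obs(): the state, without advancing time (a new reading comes with each control period).
- bot.capture(name): name is "scene" or "top" or "wrist"; returns a dict with "img" (420x560x3 uint8, blue, green, red), "fx", "fy", "cx", "cy" (pixels), "position" and "rotation" of the camera in the world; the wrist camera has in their place "hand_eye" (4x4, takes a point from camera to tool coordinates, whose origin is the TCP and whose axes are the flange's). Camera axes: x right, y down, z forward; pixel columns grow to the right and rows downward; lengths in mm; the calibration is good to about 2 mm. A picture is of the moment at which its call begins: read the wrist's pose just before it. There is no depth.
- bot.close_job(): hands the job in, once; it reports no verdict.
The state is a dict: "time": time; "joint_positions": joint angles; "dq": joint speeds; "tau": joint torques, N m; "tool_pos": TCP position; "tcp_rot": TCP orientation; "contact_force": force on the tool from outside, world axes, zero at the start; "moment": the same for the moment, N m; "grip_width": finger opening in mm.
Only numpy, scipy, OpenCV 4.12 (cv2) and the standard library are available. Lean on these libraries where they do the work, as an engineer would, in place of code of your own. Each camera call takes 0.05 s, during which the arm holds its last target.

## Working session

There is one attempt and no reset: what is moved stays moved. The work goes in short steps, Python scripts to look and compute and a tool call to move; the robot and the scene stay as the last step left them, time stands still between calls to the robot, and variables do not carry over. Pictures are saved under pics/ and viewed, and the job is handed in when it is done.

Besides the shell and the picture viewer there is one more tool, called after "Request:" as name(argument=value, ...), one argument or row to a line, values as JSON. arm_command: Moves the arm, as the interface text tells. Its arguments: {"type":"object","properties":{"targets":{"type":"array","items":{"type":"object","properties":{"x":{"type":"number"},"y":{"type":"number"},"z":{"type":"number"},"roll":{"type":"number"}}}},"fingers":{"type":"number"}},"required":["targets"]}

```bash
ls; mkdir -p pics; python3 - <<'E'
from plant import bot
import cv2
print(bot.get_obs())
for n in ["scene","top","wrist"]:
    c=bot.capture(n); cv2.imwrite(f"pics/{n}0.png",c["img"])
    print(n,{k:(v.tolist() if hasattr(v,'tolist') else v) for k,v in c.items() if k!="img"})
E
```

```text
pics
{'time': 0.0, 'joint_positions': array([ 9.80965839e-01,  3.42712455e-01,  1.52503505e+00,  1.28014279e-05,
        1.27542730e+00, -1.46010826e-01]), 'dq': array([3.32530055e-04, 5.47257779e-04, 9.39200680e-04, 1.11769999e-03,
       1.40253706e-03, 2.81276041e-05]), 'tau': array([-4.01893567e-04, -4.31257474e+01, -2.44214487e+01,  7.16383453e-02,
        5.61140198e-02, -9.95096025e-05]), 'tool_pos': array([225.17372497, 473.78925736, 226.04401789]), 'tcp_rot': array([-3.14002912e+00, -2.42301595e-04,  2.69776907e+00]), 'contact_force': array([-0.51810414,  0.43357255,  0.23202117]), 'moment': array([ 0.01502968, -0.01851572, -0.01021176]), 'grip_width': 91.87909706304136}
scene {'fx': 532.6953463684122, 'fy': 532.6953463684122, 'cx': 273.51565335051424, 'cy': 205.05224702198316, 'position': [4.3335677639511765, 896.9713819979996, 837.0401154999824], 'rotation': [-2.169650563781814, -0.003766141916464516, -2.6033225851538475]}
top {'fx': 540.1711720141942, 'fy': 540.1711720141942, 'cx': 287.27351006578624, 'cy': 207.68872494320613, 'position': [294.6963161850035, -66.37146822019662, 1481.15309007124], 'rotation': [-2.9563796454199793, 0.0014487076806621868, -1.5861345387267494]}
wrist {'fx': 369.6414611170389, 'fy': 369.6414611170389, 'cx': 285.7135332683279, 'cy': 205.2432846078082, 'hand_eye': [[-0.001535524332964479, -0.9512937173441809, -0.3082821848672257, 84.0549868546794], [0.9999981381498206, -0.0018210259073874002, 0.0006384054623698585, -0.6236692732924931], [-0.001168700950899865, -0.3082806306048631, 0.9512947424073958, -157.60434851228484], [0.0, 0.0, 0.0, 1.0]]}
```

View pics/scene0.png

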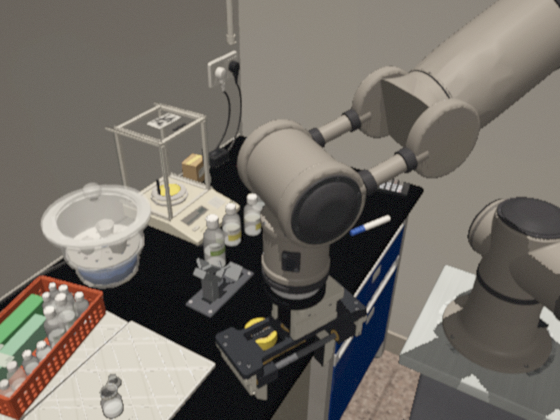

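View pics/top0.png

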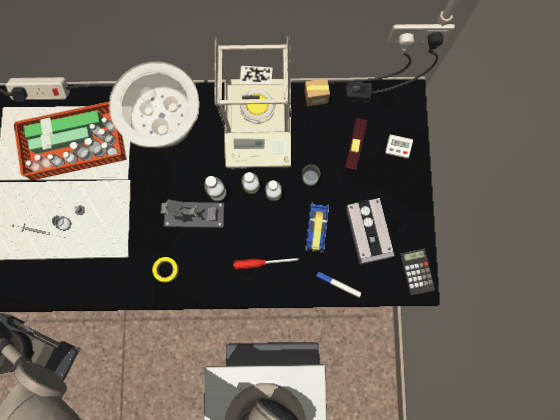

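View pics/wrist0.png

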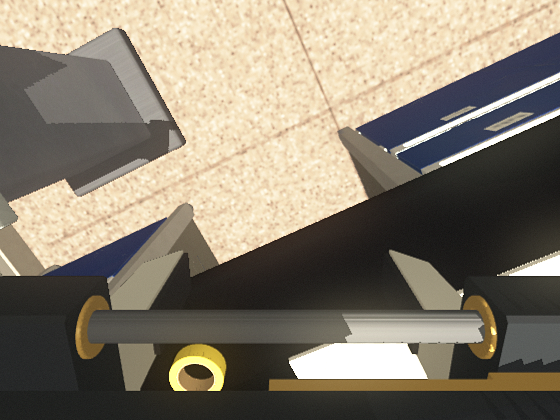

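The top view shows the screwdriver (red handle at (250,264), tip at (298,260)), the stand at (193,213), the filter unit at (370,230) and the pen at (338,285). I'll zoom in next.

```bash
cat > h.py <<'E'
import numpy as np, cv2
from scipy.spatial.transform import Rotation as R
from plant import bot
def cap(n):
    o=bot.get_obs(); c=bot.capture(n)
    if n=="wrist":
        T=np.eye(4);T[:3,:3]=R.from_euler('xyz',o['tcp_rot']).as_matrix();T[:3,3]=o['tool_pos']
        M=T@np.array(c['hand_eye']); c['Rm']=M[:3,:3];c['p']=M[:3,3]
    else:
        c['Rm']=R.from_euler('xyz',c['rotation']).as_matrix(); c['p']=np.array(c['position'])
    return c
def ray(c,u,v):
    d=c['Rm']@np.array([(u-c['cx'])/c['fx'],(v-c['cy'])/c['fy'],1]); return c['p'],d/np.linalg.norm(d)
def onz(c,u,v,z):
    p,d=ray(c,u,v); return p+d*(z-p[2])/d[2]
def proj(c,P):
    q=c['Rm'].T@(np.array(P,float)-c['p']); return np.array([q[0]/q[2]*c['fx']+c['cx'],q[1]/q[2]*c['fy']+c['cy']])
def crop(c,u0,v0,u1,v1,s,name):
    im=cv2.resize(c['img'][v0:v1,u0:u1],None,fx=s,fy=s,interpolation=cv2.INTER_CUBIC); cv2.imwrite("pics/"+name,im)
E
python3 - <<'E'
from h import *
c=cap("top")
crop(c,150,165,310,285,5,"t1.png"); crop(c,290,170,440,300,5,"t2.png")
for n,u,v in [("handle end",233,264),("tip",298,260),("neck",264,263)]: print(n,onz(c,u,v,11))
for n,u,v in [("stand",193,213),("samp",216,192),("unit",370,230)]: print(n,onz(c,u,v,0))
E
```

```text
handle end [416.84189612  81.32837283  11.        ]
tip [424.9667574  -95.41466987  11.        ]
neck [418.25172169  -2.89386169  11.        ]
stand [561.25563792 194.29756739   0.        ]
samp [620.10325979 130.76703444   0.        ]
unit [ 505.81478688 -296.45144931    0.        ]
```

View pics/t1.png

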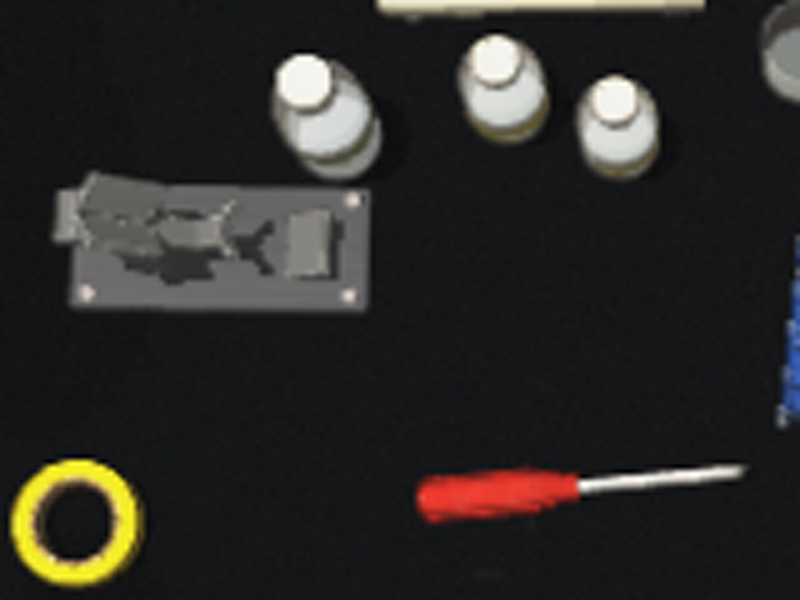

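View pics/t2.png

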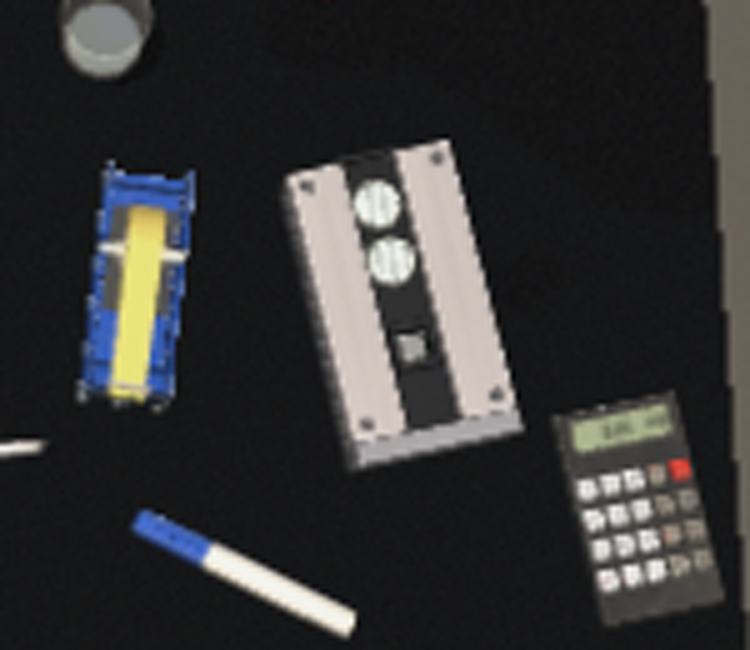

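The stand's axes lie close to the world's, with +y towards image left. The unit is yawed about 13°, and its button is near (372,239). I'll move to a spot above the stand for a close wrist view.

Request:
arm_command(
  targets=[
    {"x": 2.5,"y": -2.4,"z": 0,"roll": -0.1},
    {"x": 5,"y": -4.8,"z": 0,"roll": -0.2},
    {"x": 7.5,"y": -7.2,"z": 0,"roll": -0.3},
    {"x": 10,"y": -9.6,"z": 0,"roll": -0.4},
    {"x": 12.5,"y": -12,"z": 0,"roll": -0.5},
    {"x": 15,"y": -14.4,"z": 0,"roll": -0.6},
    {"x": 17.5,"y": -16.8,"z": 0,"roll": -0.7},
    {"x": 20,"y": -19.2,"z": 0,"roll": -0.8},
  ],
  fingers=1,
)

```text
time: 0.87
tool_pos: [426.3, 280.8, 226.7]
tcp_rot: [-3.142, -0.0, 1.893]
contact_force: [0.6, 0.1, 0.2]
grip_width: 92.1
```

Request:
arm_command(
  targets=[
    {"x": 2.5,"y": -2.4,"z": 0,"roll": -0.1},
    {"x": 5,"y": -4.8,"z": 0,"roll": -0.2},
    {"x": 7.5,"y": -7.2,"z": 0,"roll": -0.3},
    {"x": 10,"y": -9.6,"z": 0,"roll": -0.327},
    {"x": 12.0,"y": -11.8,"z": 0,"roll": -0.327},
    {"x": 13.5,"y": -12.8,"z": 0,"roll": -0.327},
    {"x": 13.5,"y": -12.8,"z": 0,"roll": -0.327},
  ],
)

```text
time: 1.45
tool_pos: [562.8, 151.3, 226.0]
tcp_rot: [3.141, 0.001, 1.567]
contact_force: [-0.9, -0.2, -0.7]
grip_width: 91.5
```

```bash
python3 - <<'E'
from h import *
o=bot.get_obs();print(o['time'],o['tool_pos'],o['tcp_rot'])
c=cap("wrist"); cv2.imwrite("pics/w1.png",c['img'])
t=cap("top"); im=t['img']
hsv=cv2.cvtColor(im,cv2.COLOR_BGR2HSV); h,s,v=cv2.split(hsv)
m=(((h<8)|(h>172))&(s>150)&(v>80)).astype(np.uint8); m[:, :225]=0; m[:250]=0; m[275:]=0; m[:,310:]=0
ys,xs=np.nonzero(m); P=np.array([onz(t,x,y,11.5) for x,y in zip(xs,ys)])
print("handle",len(P),P.mean(0),P[:,1].min(),P[:,1].max())
m2=((v>100)&(s<90)).astype(np.uint8); m2[:,:266]=0;m2[:,302:]=0;m2[:254]=0;m2[270:]=0
ys,xs=np.nonzero(m2); Q=np.array([onz(t,x,y,11.5) for x,y in zip(xs,ys)])
print("shank",len(Q),Q.mean(0),Q[:,1].min(),Q[:,1].max())
A=np.vstack([P,Q]); print(np.polyfit(A[:,1],A[:,0],1))
E
```

```text
1.45 [562.83490771 151.28678824 225.95964653] [3.14110216e+00 8.76027640e-04 1.56703580e+00]
handle 218 [417.93828732  39.57995577  11.5       ] -5.631416848769234 78.57030441492304
shank 74 [425.34612668 -56.21186416  11.5       ] -92.7879488950988 -8.369298723276515
[-7.41457921e-02  4.20950340e+02]
```

View pics/w1.png

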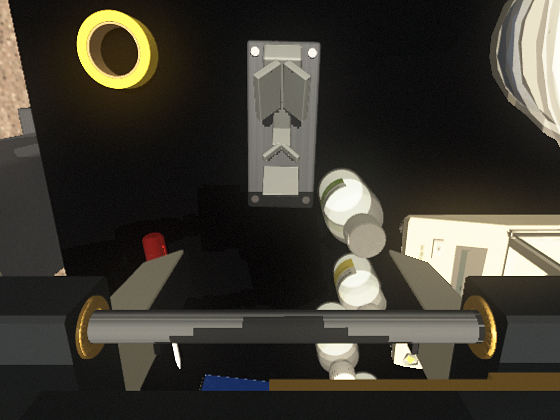

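The wrist view shows the stand with its plate spanning roughly (247,41) to (320,207), bed lip up at +y, fork at (281,152) and foot plate at (281,181). The sample bottle stands close to its +x side.

```bash
python3 - <<'E'
from h import *
c=cap("wrist"); crop(c,225,25,405,265,3,"w2.png"); cv2.imwrite("pics/w2r.png",c['img'])
for n,u,v in [("s1",255,51),("s2",312,53),("s3",307,200),("s4",255,199)]: print(n,onz(c,u,v,9))
for n,u,v in [("bottle base?",343,183)]: print(n,onz(c,u,v,0))
t=cap("top")
for n,u,v in [("s1",150+85/5,165+292/5),("s3",150+352/5,165+200/5),("s4",150+348/5,165+295/5)]: print("top",n,onz(t,u,v,9))
# unit: screws at z44
k=lambda a,b:(290+a/5,170+b/5)
for n,a,b,z in [("sc1",308,187,44),("sc2",437,158,44),("sc3",366,424,44),("sc4",497,395,44),("btn",411,346,30),("TL",287,178,44),("TR",449,140,44),("BR",523,428,46),("BL",355,468,46)]: print(n,onz(t,*k(a,b),z))
E
```

```text
s1 [531.21618049 268.46718628   9.        ]
s2 [584.7624388  266.56733426   9.        ]
s3 [582.21100115 121.98921508   9.        ]
s4 [527.09048533 123.23132685   9.        ]
bottle base? [ 6.20965837e+02  1.38155689e+02 -5.68434189e-14]
top s1 [531.60810326 263.95847731   9.        ]
top s3 [581.00999315 117.02357115   9.        ]
top s4 [527.67436197 118.83167568   9.        ]
sc1 [ 562.03962724 -242.51974405   44.        ]
sc2 [ 576.94465432 -313.06262766   44.        ]
sc3 [ 433.19148124 -268.61360866   44.        ]
sc4 [ 447.59144903 -339.12786277   44.        ]
btn [ 476.35374934 -296.64304458   30.        ]
TL [ 567.1752649  -231.33280338   44.        ]
TR [ 586.80307111 -320.03589237   44.        ]
BR [ 429.57931784 -351.68280076   46.        ]
BL [ 409.74680062 -261.5390137    46.        ]
```

View pics/w2.png

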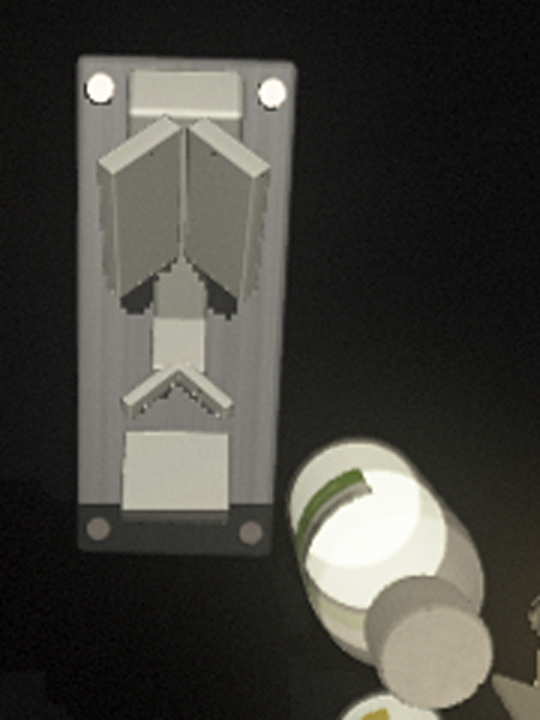

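```bash
python3 - <<'E'
from h import *
c=cap("wrist"); t=cap("top"); s=cap("scene"); cv2.imwrite("pics/s1.png",s['img'])
crop(t,155,195,230,235,10,"t3.png"); crop(s,180,230,300,330,6,"s2.png")
def tri(*rays):
    A=np.zeros((3,3));b=np.zeros(3)
    for p,d in rays:
        M=np.eye(3)-np.outer(d,d);A+=M;b+=M@p
    x=np.linalg.solve(A,b); return x,[np.linalg.norm(np.cross(x-p,d)) for p,d in rays]
W=lambda a,b:ray(c,225+a/3,25+b/3)
T=lambda a,b:ray(t,150+a/5,165+b/5)
print("block",tri(W(185,70),T(56,217)))
for z in (20,60,80,100): print(z,onz(c,225+185/3,25+70/3,z),onz(t,161.2,208.4,z))
E
```

```text
block (array([560.3458251 , 265.10220025,  78.92273193]), [np.float64(0.5993806688786277), np.float64(0.5993806688788301)])
20 [560.06346969 270.82933454  20.        ] [571.88373699 278.52956194  20.        ]
60 [560.00545858 267.26395525  60.        ] [564.29555413 269.08767573  60.        ]
80 [559.97645303 265.4812656   80.        ] [560.5014627  264.36673263  80.        ]
100 [559.94744747 263.69857596 100.        ] [556.70737127 259.64578953 100.        ]
```

View pics/t3.png

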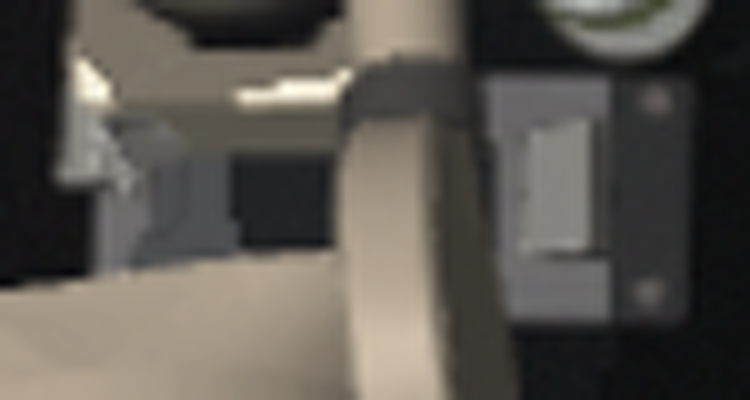

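View pics/s2.png

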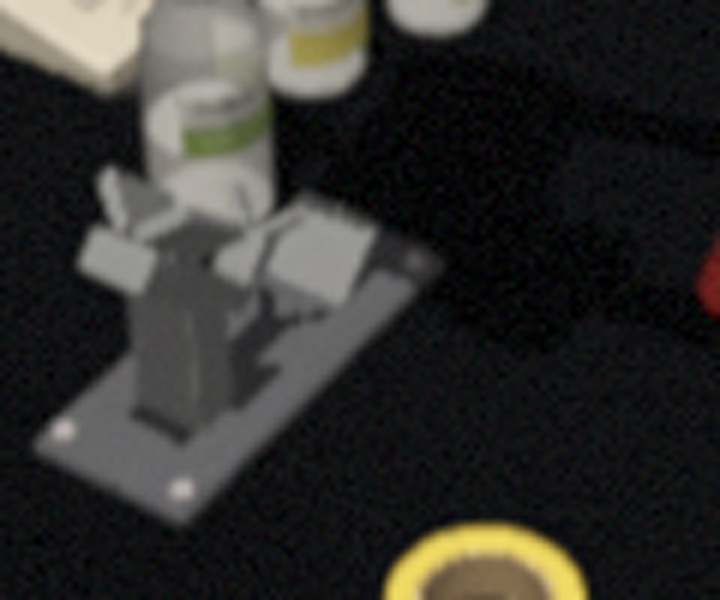

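View pics/s1.png

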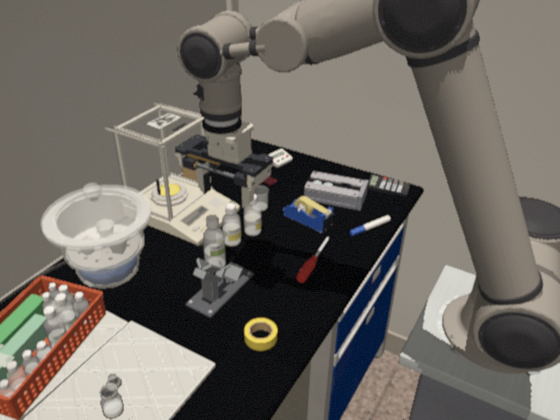

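```bash
python3 - <<'E'
from h import *
c=cap("wrist"); t=cap("top"); s=cap("scene")
print("lip apex",onz(c,287.3,64.7,108))
# fork apex: axis at 81 down; shank r3 -> apex 4.2 perp
print("lip out L,R", onz(c,225+98/3,25+163/3,124), onz(c,225+270/3,25+165/3,124))
for a in [(122,432),(228,432),(228,510),(122,510)]: print("foot",onz(c,225+a[0]/3,25+a[1]/3,20))
print("fork tips",onz(c,225+123/3,25+405/3,70),onz(c,225+232/3,25+405/3,70),"apex",onz(c,225+178/3,25+365/3,60))
S=lambda a,b,z:onz(s,180+a/6,230+b/6,z)
print("scene screws",S(64,430,9),S(182,489,9),S(414,262,9))
E
```

```text
lip apex [560.54855598 252.65874343 108.        ]
lip out L,R [540.71901818 242.7080049  124.        ] [578.9926604  242.28392449 124.        ]
foot [539.28863778 159.04916581  20.        ]
foot [574.78841951 159.04681997  20.        ]
foot [575.13263363 131.83728648  20.        ]
foot [538.83289292 131.83964947  20.        ]
fork tips [542.47121272 177.85016794  70.        ] [573.73086657 177.84809196  70.        ] apex [558.22083538 187.75010209  60.        ]
scene screws [586.74146937 267.25816663   9.        ] [532.56561123 268.92491219   9.        ] [527.60988248 125.40290555   9.        ]
```

```bash
python3 - <<'E'
from h import *
c=cap("wrist")
p0=np.array([559.5,254,107.]);d=np.array([0.02,-.707,-.707])
for s in range(0,80,8): print(s,proj(c,p0+d*s)) 
print("obs bottom apex",225+182/3,25+262/3, "fork apex", 225+178/3,25+368/3)
E
```

```text
0 [285.23229696  62.23618107]
8 [285.47010511  71.11195761]
16 [285.69553019  79.52555783]
24 [285.90951488  87.51216513]
32 [286.11290852  95.10348014]
40 [286.30647843 102.32814127]
48 [286.49091954 109.21208575]
56 [286.66686275 115.77886072]
64 [286.83488212 122.04989242]
72 [286.99550116 128.04471964]
obs bottom apex 285.6666666666667 112.33333333333333 fork apex 284.3333333333333 147.66666666666669
```

Request:
arm_command(
  targets=[
    {"x": -3,"y": -3.5,"z": 0,"roll": 0.075},
    {"x": -5.5,"y": -6.5,"z": 0,"roll": 0.075},
    {"x": -8,"y": -9.5,"z": 0,"roll": 0.075},
    {"x": -10.5,"y": -12.5,"z": -2,"roll": 0.075},
    {"x": -13,"y": -15.5,"z": -4,"roll": 0.075},
    {"x": -13.7,"y": -17.5,"z": -7,"roll": 0.075},
    {"x": -13.7,"y": -17.5,"z": -7.6,"roll": 0.075},
    {"x": -13.7,"y": -17.5,"z": -7.6,"roll": 0.075},
  ],
)

```text
time: 2.67
tool_pos: [421.9, -21.3, 149.5]
tcp_rot: [-3.138, -0.001, 1.643]
contact_force: [-0.4, 0.4, 0.1]
grip_width: 91.7
```

```bash
cat > sd.py <<'E'
from h import *
def axisfit(c,zh=11.5,roi=None):
    im=c['img'];hsv=cv2.cvtColor(im,cv2.COLOR_BGR2HSV); h,s,v=cv2.split(hsv)
    m=(((h<8)|(h>172))&(s>130)&(v>60)).astype(np.uint8)*255
    n,l,st,ce=cv2.connectedComponentsWithStats(m); i=1+np.argmax(st[1:,4]); return (l==i),st[i]
E
python3 - <<'E'
from sd import *
o=bot.get_obs();print(o['time'],o['tool_pos'],o['tcp_rot'])
c=cap("wrist"); cv2.imwrite("pics/w3.png",c['img'])
m,st=axisfit(c);print(st)
ys,xs=np.nonzero(m);P=np.array([onz(c,x,y,11.5) for x,y in zip(xs,ys)])
print(P[:,1].min(),P[:,1].max(),np.polyfit(P[:,1],P[:,0],1),P.mean(0))
E
```

```text
2.6667 [421.93878944 -21.32240497 149.47325824] [-3.13847403e+00 -1.16544786e-03  1.64308815e+00]
[  245    45   100   135 10068]
-10.617902761358707 91.50555792762675 [-2.82402091e-02  4.24853877e+02] [423.63352631  43.21324417  11.5       ]
```

View pics/w3.png

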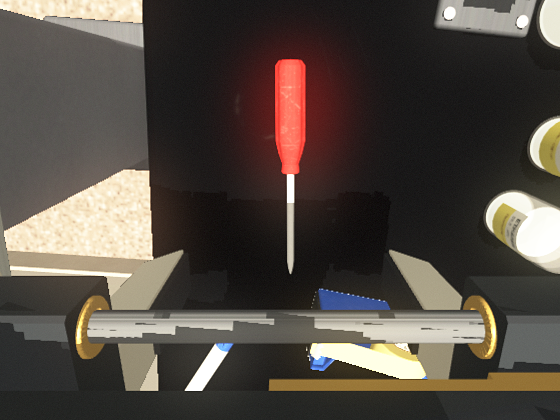

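The wrist view shows the screwdriver straight: handle end (290,59), handle/shank joint (290,173), tip (290,274).

```bash
python3 - <<'E'
from h import *
o=bot.get_obs();print(o['time'],o['tool_pos'],o['tcp_rot'])
c=cap("wrist")
for p in [(290.5,60),(290.5,120),(290.5,173),(290.5,200),(290.5,274)]: print(p,onz(c,*p,11.5))
E
```

```text
2.7167 [423.44745942 -20.893052   150.75139011] [-3.14119144e+00 -4.65227419e-04  1.64447936e+00]
(290.5, 60) [419.29063028  81.0524489   11.5       ]
(290.5, 120) [422.6332758   37.22765938  11.5       ]
(290.5, 173) [425.86935448  -5.19995257  11.5       ]
(290.5, 200) [427.63257775 -28.31723746  11.5       ]
(290.5, 274) [432.91860852 -97.62138122  11.5       ]
```

Request:
arm_command(
  targets=[
    {"x": 0.3,"y": -0.5,"z": -3,"roll": 0},
    {"x": 0.3,"y": -0.5,"z": -6.5,"roll": 0},
    {"x": 0.3,"y": -0.5,"z": -10,"roll": 0},
    {"x": 0.3,"y": -0.5,"z": -13,"roll": 0},
    {"x": 0.3,"y": -0.5,"z": -14.6,"roll": 0},
    {"x": 0.3,"y": -0.5,"z": -14.7,"roll": 0},
  ],
)

```text
time: 3.27
tool_pos: [426.2, -24.7, 1.9]
tcp_rot: [-3.139, -0.001, 1.648]
contact_force: [-0.2, 1.0, -0.0]
grip_width: 92.1
```

Request:
arm_command(
  targets=[
    {"x": 0,"y": 0,"z": 0,"roll": 0},
    {"x": 0,"y": 0,"z": 0,"roll": 0},
    {"x": 0,"y": 0,"z": 0,"roll": 0},
    {"x": 0,"y": 0,"z": 0,"roll": 0},
    {"x": 0,"y": 0,"z": 0,"roll": 0},
    {"x": 0,"y": 0,"z": 0,"roll": 0},
    {"x": 0,"y": 0,"z": 0,"roll": 0},
  ],
  fingers=0,
)

```text
time: 3.85
tool_pos: [426.6, -25.9, 4.2]
tcp_rot: [3.141, 0.0, 1.646]
contact_force: [-0.2, 0.5, -0.2]
grip_width: 49.5
```

Request:
arm_command(
  targets=[
    {"x": 0,"y": 0,"z": 0},
    {"x": 0,"y": 0,"z": 0},
    {"x": 0,"y": 0,"z": 0},
    {"x": 0,"y": 0,"z": 0},
    {"x": 0,"y": 0,"z": 0},
    {"x": 0,"y": 0,"z": 0},
    {"x": 0,"y": 0,"z": 0},
    {"x": 0,"y": 0,"z": 0},
  ],
)

```text
$.targets[0]: bad value
```

Request:
arm_command(
  targets=[
    {"x": 0,"y": 0,"z": 2},
    {"x": 0,"y": 0,"z": 5},
    {"x": 0,"y": 0,"z": 8},
    {"x": 0,"y": 0,"z": 11},
    {"x": 0,"y": 0,"z": 14},
    {"x": 0,"y": 0,"z": 15},
    {"x": 0,"y": 0,"z": 15},
  ],
)

```text
$.targets[0]: bad value
```

```bash
python3 - <<'E'
from h import *
o=bot.get_obs();print(o['time'],o['tool_pos'],o['tcp_rot'],o['grip_width'],o['moment'])
c=cap("wrist"); cv2.imwrite("pics/w4.png",c['img'])
c=cap("scene"); cv2.imwrite("pics/s4.png",c['img'])
E
```

```text
3.85 [426.64885825 -25.92432415   4.16954146] [3.14067288e+00 2.49324969e-04 1.64565102e+00] 49.51418940530731 [-0.04153355  0.04357916  0.0093972 ]
```

View pics/w4.png

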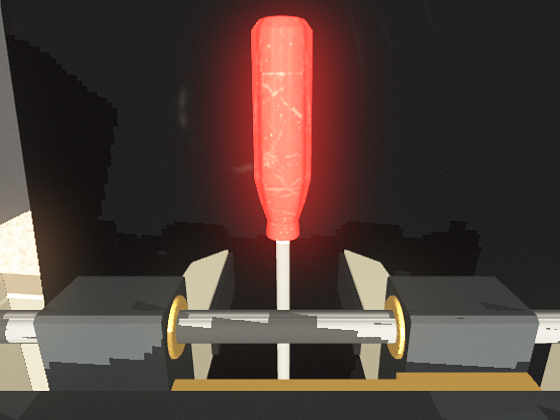

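View pics/s4.png

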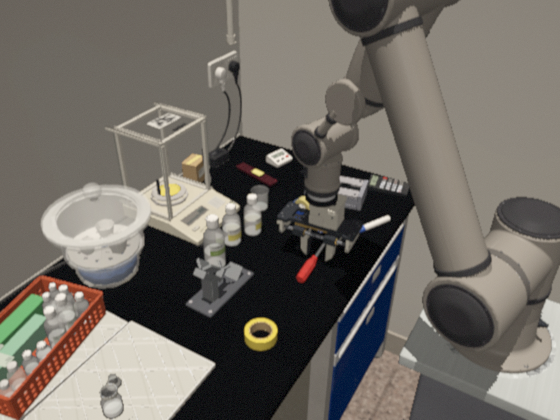

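Both calls were refused because the "roll" key is required, so nothing moved. The wrist view shows the shank centred between the jaws at (283,300), so I'll finish closing.

Request:
arm_command(
  targets=[
    {"x": 0,"y": 0,"z": 0,"roll": 0},
    {"x": 0,"y": 0,"z": 0,"roll": 0},
    {"x": 0,"y": 0,"z": 0,"roll": 0},
    {"x": 0,"y": 0,"z": 0,"roll": 0},
    {"x": 0,"y": 0,"z": 0,"roll": 0},
    {"x": 0,"y": 0,"z": 0,"roll": 0},
    {"x": 0,"y": 0,"z": 0,"roll": 0},
    {"x": 0,"y": 0,"z": 0,"roll": 0},
  ],
)

```text
time: 4.62
tool_pos: [426.4, -25.8, 3.7]
tcp_rot: [-3.142, -0.0, 1.646]
contact_force: [-0.3, -0.3, -0.8]
grip_width: 5.1
```

Request:
arm_command(
  targets=[
    {"x": 0,"y": 0,"z": 1,"roll": 0},
    {"x": 0,"y": 0,"z": 3,"roll": 0},
    {"x": 0,"y": 0,"z": 6,"roll": 0},
    {"x": 0,"y": 0,"z": 9,"roll": 0},
    {"x": 0,"y": 0,"z": 12,"roll": 0},
    {"x": 0,"y": 0,"z": 15,"roll": 0},
    {"x": 0,"y": 0,"z": 15,"roll": 0},
  ],
)

```text
time: 5.2
tool_pos: [429.3, -26.4, 158.7]
tcp_rot: [3.132, 0.003, 1.646]
contact_force: [1.0, 0.2, -0.3]
grip_width: 4.7
```

```bash
python3 - <<'E'
from h import *
o=bot.get_obs();print(o['time'],o['tool_pos'],o['tcp_rot'],o['grip_width'],o['moment'])
c=cap("wrist"); cv2.imwrite("pics/w5.png",c['img'])
c=cap("scene"); crop(c,240,120,440,270,4,"s5.png")
E
```

```text
5.2 [429.26672616 -26.43794081 158.70692425] [3.13220753e+00 2.99758046e-03 1.64591637e+00] 4.688544014843088 [-0.17378901  0.03914959  0.00622383]
```

View pics/w5.png

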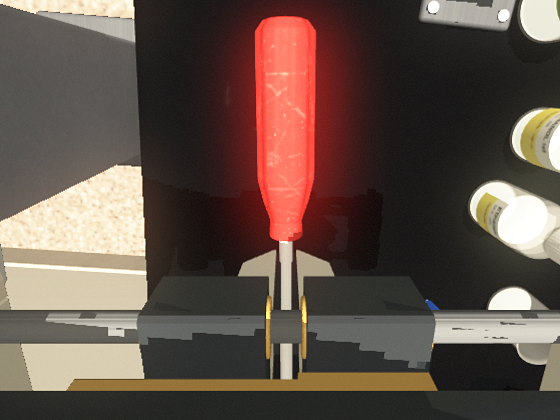

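View pics/s5.png

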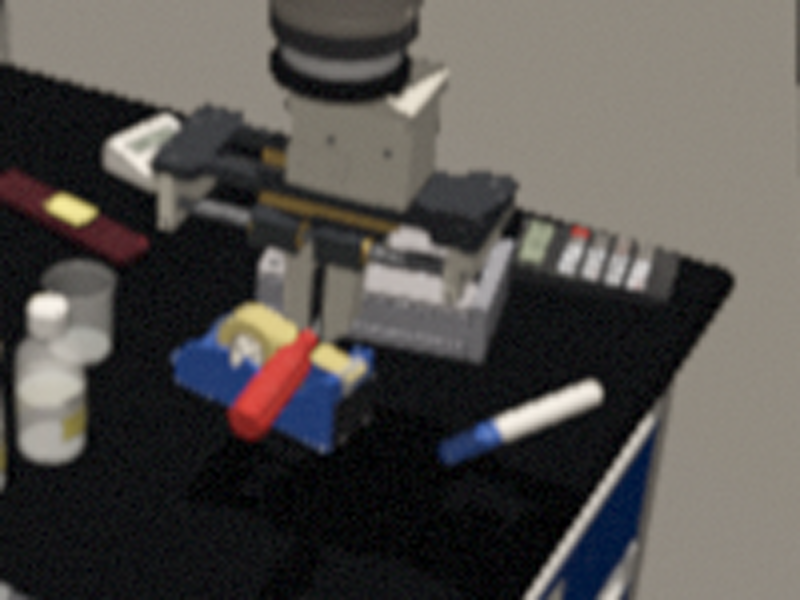

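The tool is held horizontally with no swing in the pads. I'll tilt it by pressing the handle over the bed's upper lip, so first I'm moving above the stand.

Request:
arm_command(
  targets=[
    {"x": 2,"y": 3,"z": 0.7,"roll": -0.02},
    {"x": 4,"y": 6,"z": 0.7,"roll": -0.04},
    {"x": 6,"y": 9,"z": 0.7,"roll": -0.06},
    {"x": 8,"y": 12,"z": 0.7,"roll": -0.08},
    {"x": 10,"y": 15,"z": 0.7,"roll": -0.1},
    {"x": 12,"y": 18,"z": 0.7,"roll": -0.1},
    {"x": 13.2,"y": 20.5,"z": 0.7,"roll": -0.1},
    {"x": 13.2,"y": 21.1,"z": 0.7,"roll": -0.1},
  ],
)

```text
time: 5.97
tool_pos: [559.1, 188.6, 157.9]
tcp_rot: [-3.139, -0.001, 1.548]
contact_force: [-1.0, -0.4, -0.5]
grip_width: 4.8
```

```bash
python3 - <<'E'
from h import *
w=cv2.imread("pics/w2r.png")
o=bot.get_obs();print(o['time'],o['tool_pos'],o['tcp_rot'],o['grip_width'],o['moment'])
c=cap("wrist"); cv2.imwrite("pics/w6.png",c['img'])
c=cap("scene"); crop(c,150,130,310,310,4,"s6.png")
# cap from pose at w2r
T=np.eye(4);T[:3,:3]=R.from_euler('xyz',[3.14,0,1.57]).as_matrix();T[:3,3]=[560.4,154.2,226.7]
c=cap("wrist");M=T@np.array(c['hand_eye']);c['Rm']=M[:3,:3];c['p']=M[:3,3]
print("cap",onz(c,225+438/3,25+655/3,139))
E
```

```text
5.9667 [559.09320475 188.60007938 157.94762807] [-3.13933081e+00 -5.76022691e-04  1.54828902e+00] 4.773255421720325 [-0.15159248  0.11649237 -0.01972661]
cap [621.74180898 129.38661904 139.        ]
```

View pics/w6.png

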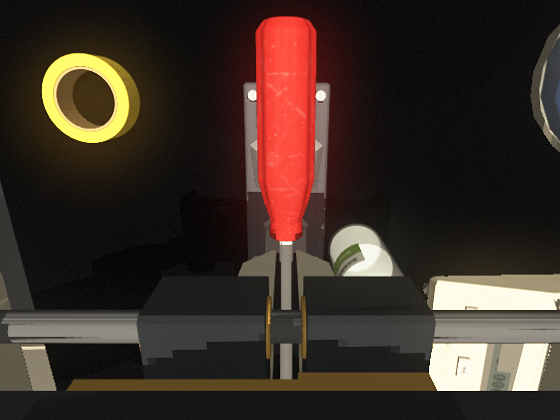

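View pics/s6.png

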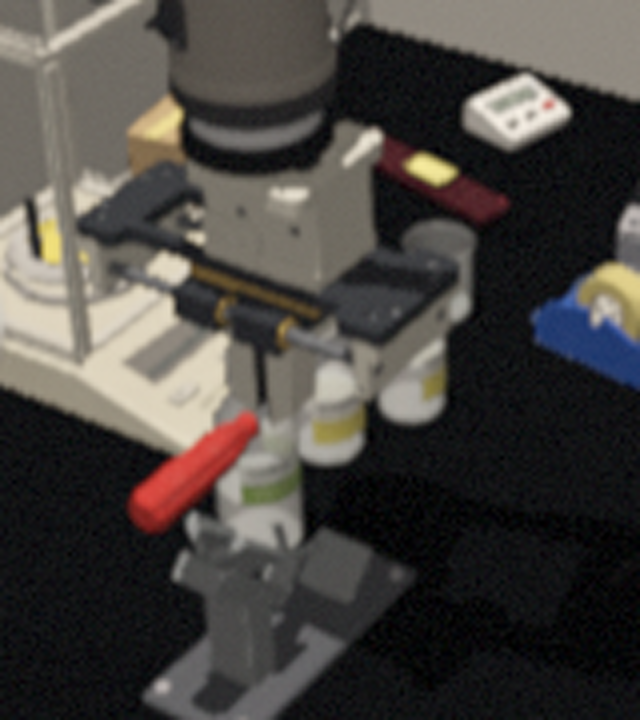

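The handle is centred over the V lip, whose corners are at (255,146) and (320,146). I'll lower it and let the lip tilt the tool.

Request:
arm_command(
  targets=[
    {"x": 0,"y": 0,"z": -2,"roll": 0},
    {"x": 0,"y": 0,"z": -3.5,"roll": 0},
    {"x": 0,"y": 0,"z": -4.2,"roll": 0},
    {"x": 0,"y": 0,"z": -4.6,"roll": 0},
    {"x": 0,"y": 0,"z": -5,"roll": 0},
    {"x": 0,"y": 0,"z": -5.4,"roll": 0},
    {"x": 0,"y": 0,"z": -5.7,"roll": 0},
  ],
)

```text
time: 6.7
tool_pos: [559.1, 184.4, 104.5]
tcp_rot: [3.14, 0.0, 1.545]
contact_force: [0.9, -2.8, 3.6]
grip_width: 4.6
```

```bash
python3 - <<'E'
from h import *
o=bot.get_obs();print(o['time'],o['tool_pos'],o['tcp_rot'],o['grip_width'],o['contact_force'],o['moment'])
c=cap("wrist"); cv2.imwrite("pics/w7.png",c['img'])
c=cap("scene"); crop(c,150,130,310,310,4,"s7.png")
E
```

```text
6.7 [559.06232263 184.43439603 104.4871379 ] [3.13964194e+00 4.04856976e-04 1.54533318e+00] 4.615928028030665 [ 0.93073001 -2.75609629  3.64344847] [-0.447723   -0.0072552   0.01707626]
```

View pics/w7.png

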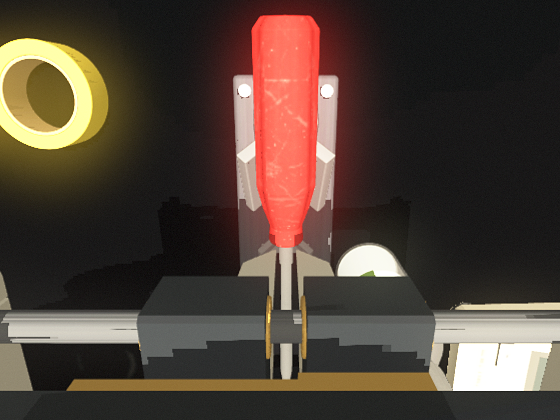

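View pics/s7.png

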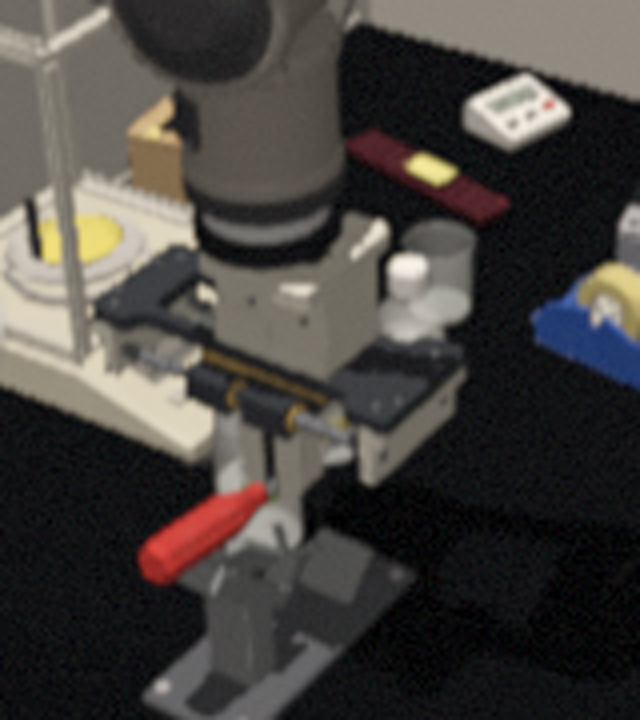

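It tilts at about 4 N, so I'll keep going.

Request:
arm_command(
  targets=[
    {"x": 0,"y": 0,"z": -0.4,"roll": 0},
    {"x": 0,"y": 0,"z": -0.8,"roll": 0},
    {"x": 0,"y": 0,"z": -1.2,"roll": 0},
    {"x": 0,"y": 0.1,"z": -1.6,"roll": 0},
    {"x": 0,"y": 0.2,"z": -2.0,"roll": 0},
    {"x": 0,"y": 0.2,"z": -2.0,"roll": 0},
  ],
)

```text
time: 7.3
tool_pos: [558.1, 187.6, 82.8]
tcp_rot: [-3.141, -0.0, 1.546]
contact_force: [1.3, -0.4, 2.5]
grip_width: 4.9
```

```bash
python3 - <<'E'
from h import *
o=bot.get_obs();print(o['time'],o['tool_pos'],o['tcp_rot'],o['grip_width'],o['contact_force'],o['moment'])
c=cap("wrist"); cv2.imwrite("pics/w8.png",c['img'])
c=cap("scene"); crop(c,150,130,310,310,4,"s8.png")
E
```

```text
7.3 [558.14982784 187.64477355  82.83209234] [-3.14088462e+00 -2.48372644e-04  1.54594827e+00] 4.910042011185838 [ 1.34582745 -0.36862647  2.50680377] [ 0.02669538 -0.07000765 -0.08369557]
```

View pics/w8.png

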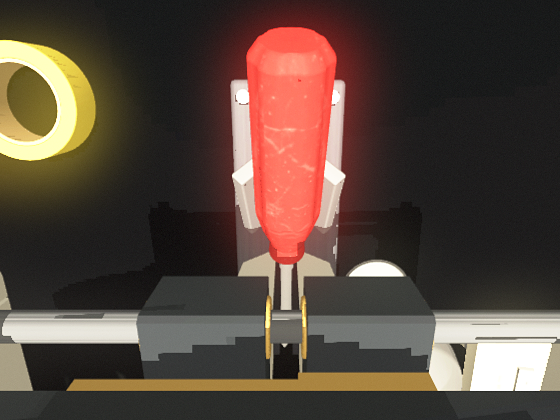

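View pics/s8.png

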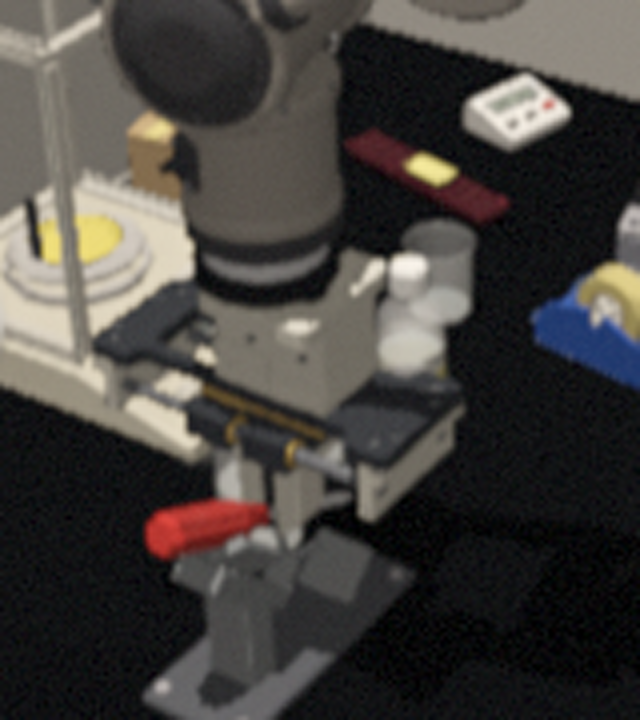

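```bash
python3 - <<'E'
from h import *
c=bot.capture("wrist");H=np.array(c['hand_eye']);Hi=np.linalg.inv(H)
for th in (0,20,25,30,35,40,45):
    a=np.radians(th)
    r=[]
    for L in (21,107):
        q=Hi@np.array([L*np.cos(a),0,-8-L*np.sin(a),1]); r.append((q[:2]/q[2]*369.6+[c['cx'],c['cy']]).round())
    w=23/ (Hi@np.array([107*np.cos(a),0,-8-107*np.sin(a),1]))[2]*369.6
    print(th,r,round(w))
E
```

```text
0 [array([286., 236.]), array([286.,  18.])] 63
20 [array([286., 246.]), array([286.,  21.])] 83
25 [array([286., 249.]), array([286.,  31.])] 89
30 [array([286., 252.]), array([286.,  46.])] 96
35 [array([286., 256.]), array([286.,  67.])] 103
40 [array([286., 260.]), array([286.,  94.])] 110
45 [array([286., 264.]), array([286., 128.])] 117
```

Request:
arm_command(
  targets=[
    {"x": 0,"y": 0.1,"z": -0.3,"roll": 0},
    {"x": 0,"y": 0.3,"z": -0.6,"roll": 0},
    {"x": 0,"y": 0.4,"z": -0.8,"roll": 0},
    {"x": 0,"y": 0.4,"z": -0.8,"roll": 0},
  ],
)

```text
time: 7.78
tool_pos: [558.3, 191.0, 75.2]
tcp_rot: [-3.141, 0.0, 1.546]
contact_force: [0.9, -2.5, 2.2]
grip_width: 4.8
```

```bash
python3 - <<'E'
from h import *
o=bot.get_obs();print(o['time'],o['tool_pos'],o['tcp_rot'],o['grip_width'],o['contact_force'],o['moment'])
c=cap("wrist"); cv2.imwrite("pics/w9.png",c['img'])
E
```

```text
7.7833 [558.29592427 191.03465685  75.17782382] [-3.14119917e+00  4.80532014e-04  1.54579514e+00] 4.766777478020937 [ 0.89904779 -2.50580835  2.15204927] [-0.41010508 -0.15310107 -0.05352592]
```

View pics/w9.png

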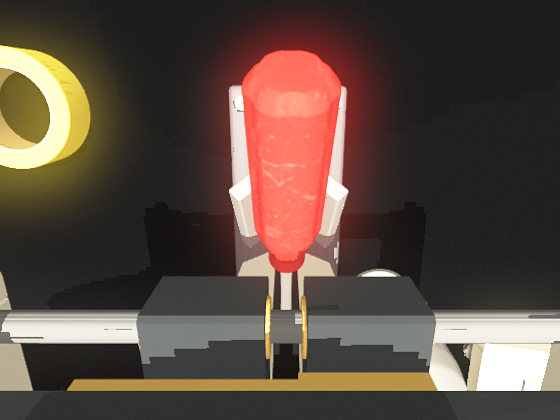

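The tilt is now about 37°, with the handle middle close to the seat. I'll release it.

Request:
arm_command(
  targets=[
    {"x": 0,"y": 0,"z": 0,"roll": 0},
    {"x": 0,"y": 0,"z": 0,"roll": 0},
    {"x": 0,"y": 0,"z": 0,"roll": 0},
    {"x": 0,"y": 0,"z": 0,"roll": 0},
    {"x": 0,"y": 0,"z": 0,"roll": 0},
    {"x": 0,"y": 0,"z": 0,"roll": 0},
  ],
  fingers=0.36,
)

```text
time: 8.33
tool_pos: [558.3, 191.3, 75.7]
tcp_rot: [-3.141, -0.0, 1.546]
contact_force: [-0.4, 0.3, 0.4]
grip_width: 32.7
```

```bash
python3 - <<'E'
from h import *
o=bot.get_obs();print(o['time'],o['tool_pos'],o['grip_width'],o['contact_force'],o['moment'])
c=cap("wrist"); cv2.imwrite("pics/w10.png",c['img'])
c=cap("scene"); crop(c,150,130,310,310,4,"s10.png")
E
```

```text
8.3333 [558.26042693 191.30893014  75.66287905] 32.66532121748211 [-0.42384229  0.28165567  0.40458257] [-0.13336021  0.10792108 -0.06743927]
```

View pics/w10.png

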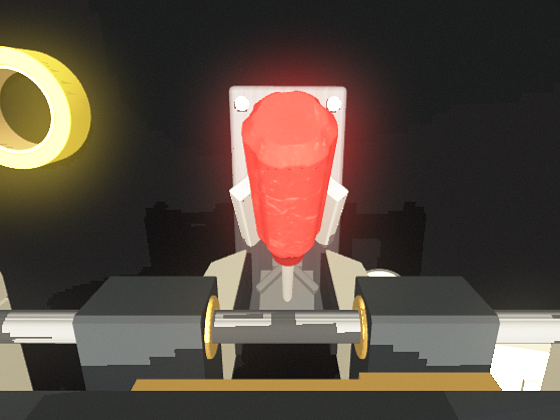

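View pics/s10.png

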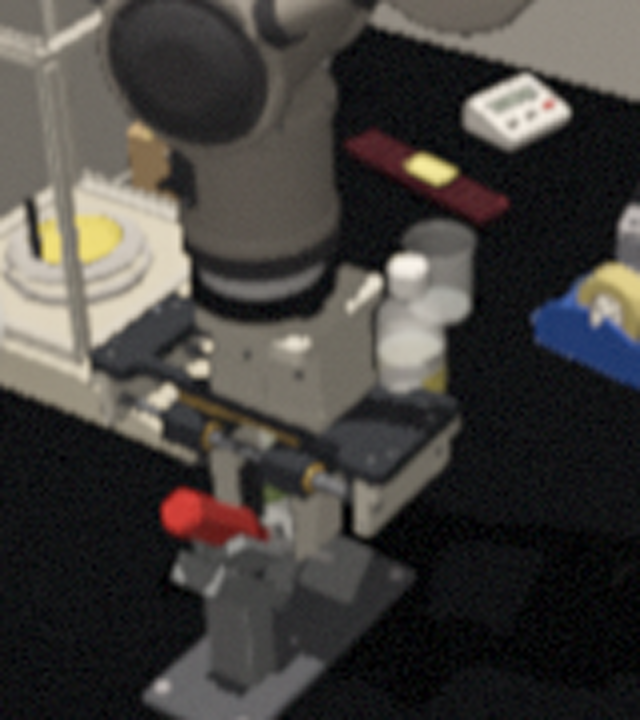

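The tool has dropped into the V bed and fork. I'll raise up and check it from above.

Request:
arm_command(
  targets=[
    {"x": 0,"y": 0,"z": 3,"roll": 0},
    {"x": 0,"y": 0,"z": 7,"roll": 0},
    {"x": 0,"y": 0,"z": 11,"roll": 0},
    {"x": 0,"y": 0,"z": 14,"roll": 0},
    {"x": 0,"y": 1,"z": 15,"roll": 0},
    {"x": 0,"y": 1,"z": 15,"roll": 0},
  ],
  fingers=0.6,
)

```text
time: 8.93
tool_pos: [559.8, 202.5, 229.6]
tcp_rot: [3.134, -0.002, 1.546]
contact_force: [1.1, 0.7, -0.6]
grip_width: 54.8
```

```bash
python3 - <<'E'
from h import *
o=bot.get_obs();print(o['time'],o['tool_pos'],o['tcp_rot'],o['grip_width'],o['contact_force'])
c=cap("wrist"); crop(c,150,20,420,300,2,"w11.png")
t=cap("top"); crop(t,150,165,310,285,5,"t11.png")
c=cap("scene"); crop(c,150,130,310,310,4,"s11.png")
E
```

```text
8.9333 [559.83461315 202.53134056 229.62860697] [ 3.13443490e+00 -2.46789475e-03  1.54641211e+00] 54.754521895932896 [ 1.1073767   0.70085607 -0.5773654 ]
```

View pics/w11.png

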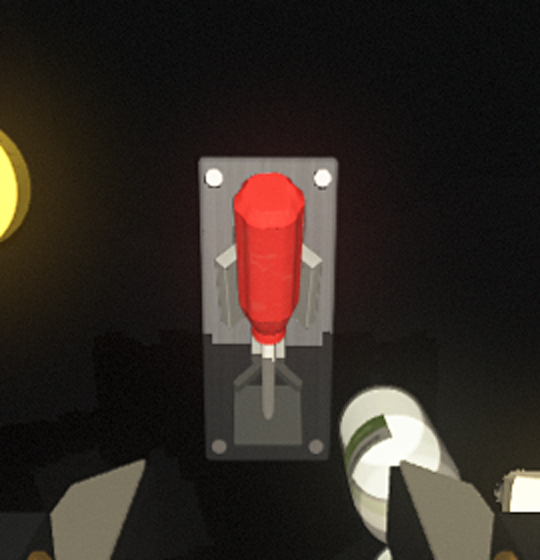

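View pics/s11.png

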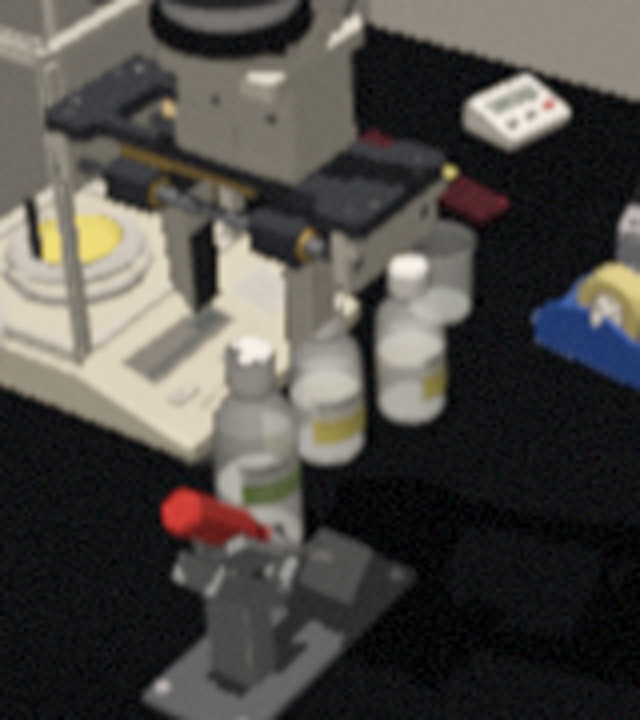

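It is seated square: handle end at crop (268,200), shank in the fork, tip on the foot plate. Next I'll locate the handle end and tip.

```bash
python3 - <<'E'
from h import *
o=bot.get_obs();print(o['tool_pos'],o['tcp_rot'])
c=cap("wrist")
print(onz(c,284,20+200/2-0,148),onz(c,284,121-15,148),onz(c,284,20+415/2,24),onz(c,284,20+340/2,96))
print(onz(c,150+204/2,20+340/2,8))
E
```

```text
[557.60855664 200.86849114 224.16523213] [-3.13909714e+00  8.49553556e-04  1.54617881e+00]
[557.72125259 264.21952343 148.        ] [557.95215925 272.58891001 148.        ] [553.5380379  144.38148375  24.        ] [555.71470246 204.82010053  96.        ]
[520.85570242 181.11876414   8.        ]
```

Request:
arm_command(
  targets=[
    {"x": 0.05,"y": 3,"z": 0,"roll": 0},
    {"x": 0.1,"y": 5.5,"z": -1,"roll": 0},
    {"x": 0.1,"y": 5.9,"z": -4,"roll": 0},
    {"x": 0.1,"y": 5.9,"z": -7.5,"roll": 0},
    {"x": 0.1,"y": 5.9,"z": -10,"roll": 0},
    {"x": 0.1,"y": 5.9,"z": -10.3,"roll": 0},
    {"x": 0.1,"y": 5.9,"z": -10.3,"roll": 0},
  ],
)

```text
time: 9.72
tool_pos: [557.9, 259.4, 120.0]
tcp_rot: [-3.136, 0.002, 1.546]
contact_force: [-0.3, -0.8, 0.6]
grip_width: 55.0
```

```bash
python3 - <<'E'
from h import *
o=bot.get_obs();print(o['time'],o['tool_pos'],o['tcp_rot'],o['grip_width'],o['contact_force'])
c=cap("wrist"); cv2.imwrite("pics/w12.png",c['img'])
c=cap("scene"); crop(c,150,130,310,310,4,"s12.png")
E
```

```text
9.7167 [557.91376602 259.36386885 120.00628278] [-3.13582220e+00  2.11258982e-03  1.54551369e+00] 55.037197220170185 [-0.25015704 -0.83178732  0.62480712]
```

View pics/w12.png

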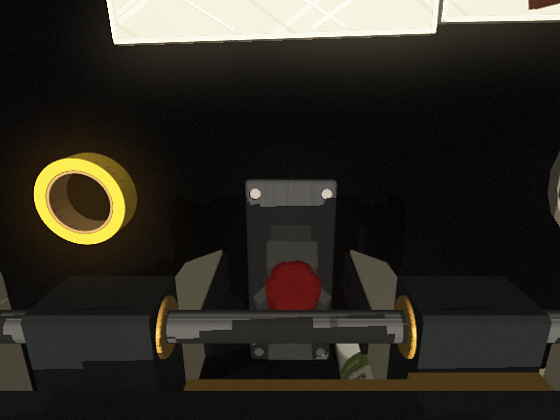

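View pics/s12.png

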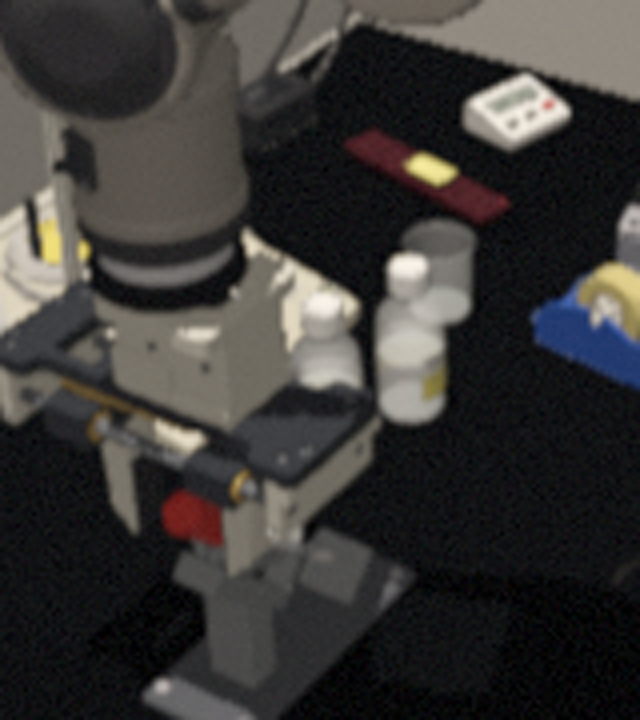

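Request:
arm_command(
  targets=[
    {"x": 0.1,"y": -0.3,"z": -0.2,"roll": 0},
    {"x": 0.1,"y": -0.3,"z": -0.2,"roll": 0},
    {"x": 0.1,"y": -0.3,"z": -0.2,"roll": 0},
    {"x": 0.1,"y": -0.3,"z": -0.2,"roll": 0},
    {"x": 0.1,"y": -0.3,"z": -0.2,"roll": 0},
    {"x": 0.1,"y": -0.3,"z": -0.2,"roll": 0},
    {"x": 0.1,"y": -0.3,"z": -0.2,"roll": 0},
    {"x": 0.1,"y": -0.3,"z": -0.2,"roll": 0},
  ],
  fingers=0,
)

```text
time: 10.48
tool_pos: [560.7, 257.2, 121.1]
tcp_rot: [3.141, -0.0, 1.546]
contact_force: [-0.1, -0.8, 1.3]
grip_width: 22.0
```

```bash
python3 - <<'E'
from h import *
o=bot.get_obs();print(o['time'],o['tool_pos'],o['tcp_rot'],o['grip_width'],o['contact_force'])
c=cap("wrist"); cv2.imwrite("pics/w13.png",c['img'])
E
```

```text
10.4833 [560.74412232 257.21281926 121.11611324] [ 3.14056099e+00 -1.67349675e-04  1.54589144e+00] 22.013751101549403 [-0.0921808  -0.83461003  1.28607729]
```

View pics/w13.png

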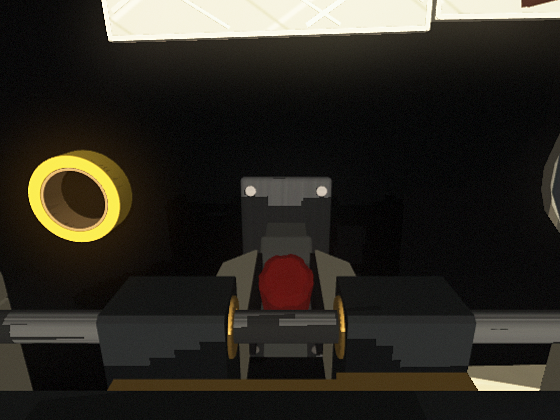

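The handle end is gripped at 22 mm. I'll stand the tool up about its tip on the foot plate, lightly pressed.

Request:
arm_command(
  targets=[
    {"x": 0,"y": -0.35,"z": 0.15,"roll": 0},
    {"x": 0,"y": -0.8,"z": 0.55,"roll": 0},
    {"x": 0,"y": -1.3,"z": 0.95,"roll": 0},
    {"x": 0,"y": -1.8,"z": 1.35,"roll": 0},
    {"x": 0,"y": -2.3,"z": 1.75,"roll": 0},
    {"x": 0,"y": -2.3,"z": 1.75,"roll": 0},
  ],
)

```text
time: 11.03
tool_pos: [560.9, 234.8, 139.6]
tcp_rot: [3.14, -0.003, 1.545]
contact_force: [-0.3, 6.3, 5.3]
grip_width: 22.7
```

```bash
python3 - <<'E'
from h import *
o=bot.get_obs();print(o['time'],o['tool_pos'],o['tcp_rot'],o['grip_width'],o['contact_force'],o['moment'])
c=cap("wrist"); cv2.imwrite("pics/w14.png",c['img'])
c=cap("scene"); crop(c,150,130,310,310,4,"s14.png")
E
```

```text
11.0333 [560.90471869 234.78293756 139.60538371] [ 3.13955550e+00 -2.54176915e-03  1.54511394e+00] 22.71841724760748 [-0.34225697  6.32959049  5.31015161] [ 1.11540409  0.12073122 -0.05524112]
```

View pics/w14.png

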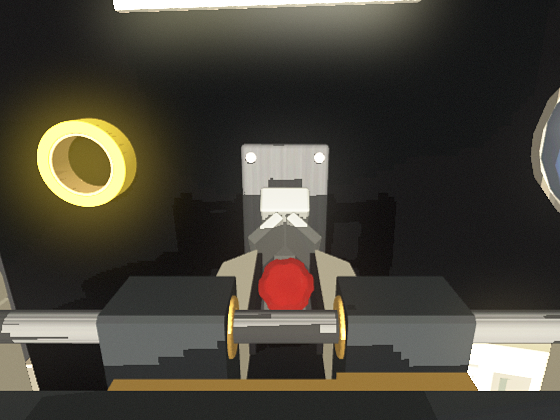

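View pics/s14.png

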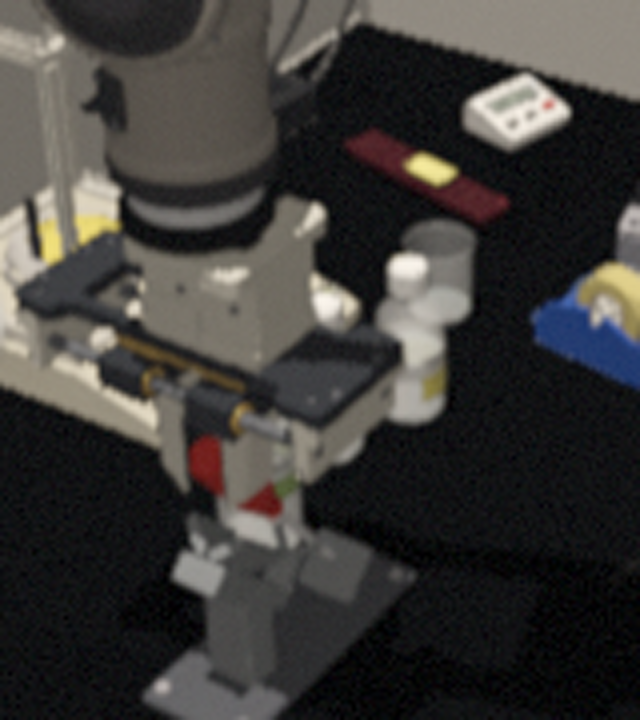

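Request:
arm_command(
  targets=[
    {"x": 0,"y": -0.6,"z": 0.4,"roll": 0},
    {"x": 0,"y": -1.2,"z": 0.8,"roll": 0},
    {"x": 0,"y": -1.8,"z": 1.1,"roll": 0},
    {"x": 0,"y": -2.4,"z": 1.4,"roll": 0},
    {"x": 0,"y": -3.0,"z": 1.65,"roll": 0},
    {"x": 0,"y": -3.6,"z": 1.9,"roll": 0},
    {"x": 0,"y": -4.2,"z": 2.1,"roll": 0},
    {"x": 0,"y": -4.2,"z": 2.1,"roll": 0},
  ],
)

```text
time: 11.8
tool_pos: [560.6, 192.3, 160.2]
tcp_rot: [3.14, -0.001, 1.545]
contact_force: [0.2, 3.8, 7.0]
grip_width: 22.4
```

```bash
python3 - <<'E'
from h import *
o=bot.get_obs();print(o['time'],o['tool_pos'],o['tcp_rot'],o['grip_width'],o['contact_force'],o['moment'])
c=cap("wrist"); cv2.imwrite("pics/w15.png",c['img'])
c=cap("scene"); crop(c,150,130,310,310,4,"s15.png")
E
```

```text
11.8 [560.63005297 192.32810283 160.23744099] [ 3.14038297e+00 -1.44605580e-03  1.54512803e+00] 22.415135749150938 [0.21939003 3.83917488 6.98640457] [ 0.89946918  0.3323106  -0.01618728]
```

View pics/w15.png

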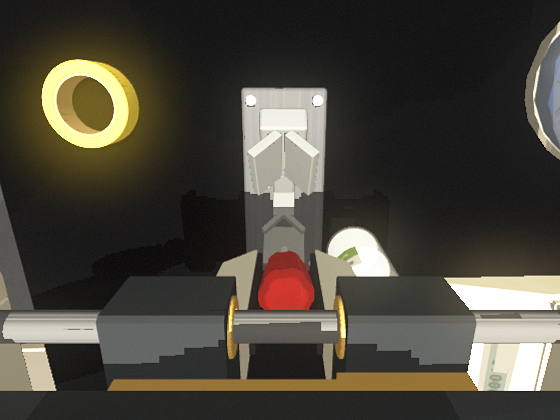

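View pics/s15.png

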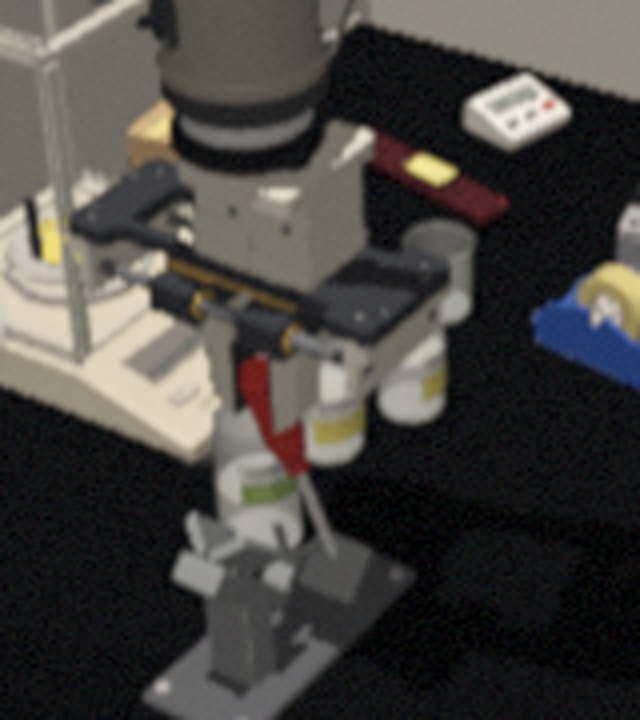

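The shank is clearly pivoting on the foot plate and is about 17° from vertical. I'll continue to upright.

Request:
arm_command(
  targets=[
    {"x": 0,"y": -0.6,"z": 0.18,"roll": 0},
    {"x": 0,"y": -1.2,"z": 0.32,"roll": 0},
    {"x": 0,"y": -1.8,"z": 0.43,"roll": 0},
    {"x": 0,"y": -2.4,"z": 0.53,"roll": 0},
    {"x": 0,"y": -3.0,"z": 0.6,"roll": 0},
    {"x": 0,"y": -3.7,"z": 0.66,"roll": 0},
    {"x": 0,"y": -4.5,"z": 0.7,"roll": 0},
    {"x": 0,"y": -4.6,"z": 0.7,"roll": 0},
  ],
)

```text
time: 12.57
tool_pos: [560.4, 145.6, 166.8]
tcp_rot: [3.141, -0.0, 1.545]
contact_force: [-0.4, 1.6, 5.7]
grip_width: 22.3
```

```bash
python3 - <<'E'
from h import *
o=bot.get_obs();print(o['time'],o['tool_pos'],o['tcp_rot'],o['grip_width'],o['contact_force'],o['moment'])
c=cap("wrist"); cv2.imwrite("pics/w16.png",c['img'])
c=cap("scene"); crop(c,150,130,310,310,4,"s16.png")
E
```

```text
12.5667 [560.40104196 145.55933548 166.82897279] [ 3.14119145e+00 -2.32371141e-04  1.54508993e+00] 22.28436043447531 [-0.35613605  1.55485962  5.66579198] [0.55572546 0.27321504 0.03508091]
```

View pics/w16.png

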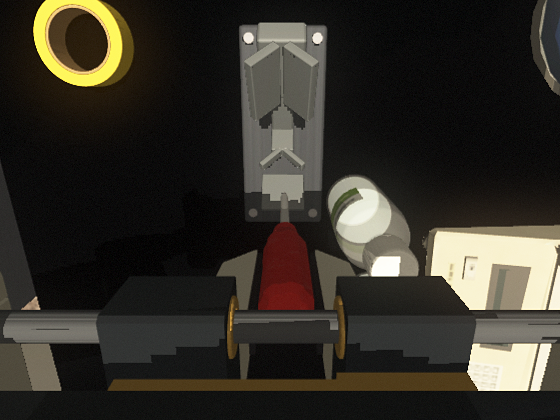

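View pics/s16.png

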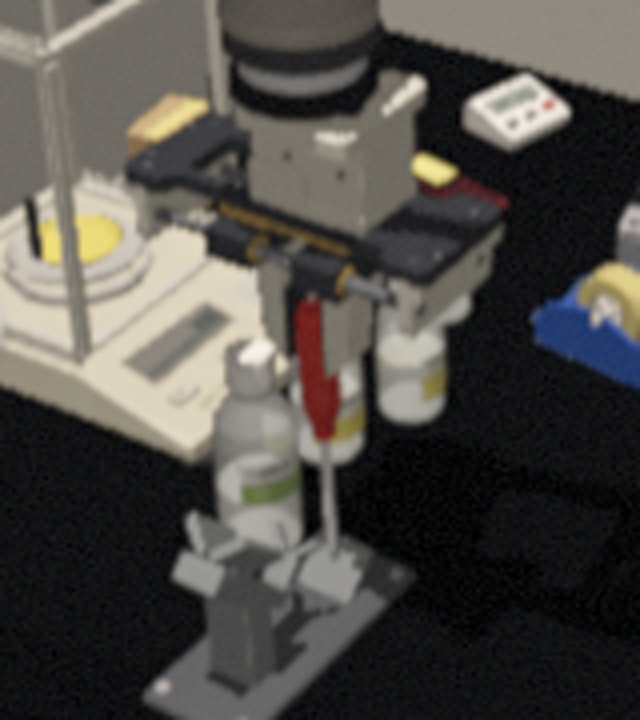

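Request:
arm_command(
  targets=[
    {"x": 0,"y": 0,"z": 1,"roll": 0},
    {"x": 0,"y": -0.5,"z": 4,"roll": 0},
    {"x": 0,"y": -2,"z": 6,"roll": 0},
    {"x": 0,"y": -2,"z": 6,"roll": 0},
  ],
)

```text
time: 13.0
tool_pos: [562.2, 124.4, 230.6]
tcp_rot: [3.135, 0.001, 1.545]
contact_force: [1.0, 0.3, 0.8]
grip_width: 22.2
```

```bash
cat >> h.py <<'E'
def tool_tip(c,u,v,L=157.,piv=-12.6):
    H=np.array(c['hand_eye']);d=H[:3,:3]@np.array([(u-c['cx'])/c['fx'],(v-c['cy'])/c['fy'],1]);d/=np.linalg.norm(d);p=H[:3,3]
    q=p-np.array([0,0,piv]); b=q@d; return p+d*(-b+np.sqrt(b*b-q@q+L*L))
E
python3 - <<'E'
from h import *
o=bot.get_obs();print(o['time'],o['tool_pos'],o['tcp_rot'],o['grip_width'],o['contact_force'],o['moment'])
c=cap("wrist"); crop(c,230,150,340,320,4,"w17.png")
for v in (185,190,195,200): print(v,tool_tip(c,284,v))
c=cap("scene"); crop(c,150,100,310,280,4,"s17.png")
E
```

```text
13.0 [562.21461757 124.42885853 230.60556477] [3.13483234e+00 1.14581026e-03 1.54500944e+00] 22.19113205320283 [0.99030303 0.34322189 0.81521847] [-0.09904395  0.00669574 -0.02075694]
185 [  3.87913455  -1.74947323 144.34231953]
190 [ -0.50848564  -1.76272527 144.38928066]
195 [ -4.89943868  -1.77542521 144.31349007]
200 [ -9.28875926  -1.78755755 144.11478421]
```

View pics/w17.png

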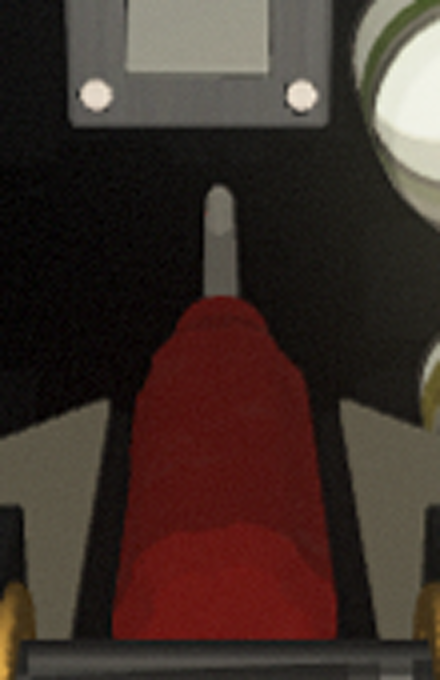

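View pics/s17.png

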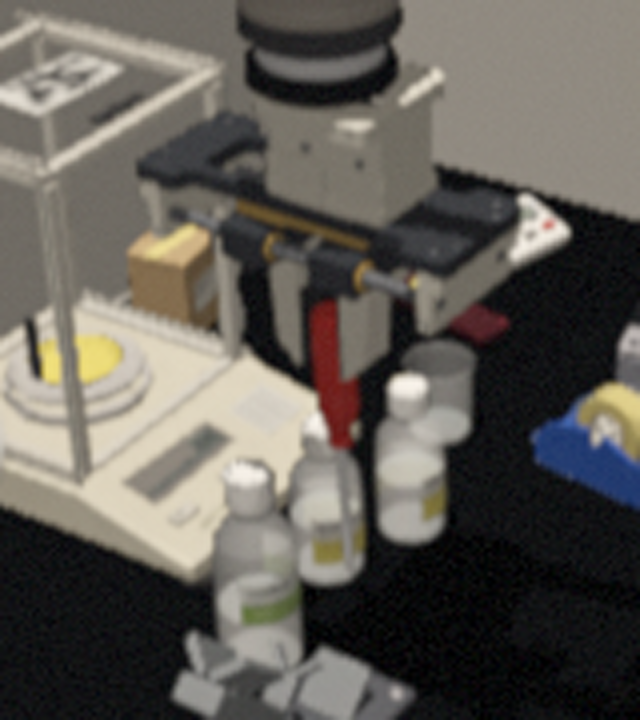

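The tool hangs within about 2° of vertical. I'll travel to the filter unit, high and clear of the bottles and the tape dispenser, turning the jaws along the unit's x.

Request:
arm_command(
  targets=[
    {"x": -1,"y": 0,"z": 3,"roll": 0},
    {"x": -3,"y": -2,"z": 6,"roll": 0.03},
    {"x": -5.5,"y": -5,"z": 6.5,"roll": 0.06},
    {"x": -8,"y": -8,"z": 6.5,"roll": 0.09},
    {"x": -8.4,"y": -11.5,"z": 6.5,"roll": 0.12},
    {"x": -8.4,"y": -15,"z": 6.5,"roll": 0.15},
    {"x": -8.4,"y": -18.5,"z": 6.5,"roll": 0.18},
    {"x": -8.4,"y": -22,"z": 6.5,"roll": 0.226},
  ],
)

```text
time: 13.77
tool_pos: [475.4, -94.7, 289.9]
tcp_rot: [-3.139, -0.001, 1.774]
contact_force: [0.5, 0.0, -0.9]
grip_width: 22.8
```

Request:
arm_command(
  targets=[
    {"x": 0,"y": -3.5,"z": 0,"roll": 0},
    {"x": 0,"y": -7,"z": 0,"roll": 0},
    {"x": 0,"y": -10.5,"z": 0,"roll": 0},
    {"x": 0,"y": -14,"z": -1,"roll": 0},
    {"x": 0,"y": -17,"z": -2.5,"roll": 0},
    {"x": 0,"y": -19,"z": -4,"roll": 0},
    {"x": 0,"y": -19,"z": -4.5,"roll": 0},
    {"x": 0,"y": -19,"z": -4.5,"roll": 0},
  ],
)

```text
time: 14.43
tool_pos: [475.1, -283.3, 242.8]
tcp_rot: [-3.137, -0.006, 1.77]
contact_force: [-0.4, -0.2, -1.2]
grip_width: 22.4
```

```bash
python3 - <<'E'
from h import *
o=bot.get_obs();print(o['time'],o['tool_pos'],o['tcp_rot'],o['grip_width'],o['contact_force'],o['moment'])
c=cap("wrist"); cv2.imwrite("pics/w18.png",c['img'])
c=cap("scene"); crop(c,250,90,410,270,4,"s18.png")
E
```

```text
14.4333 [ 475.10964482 -283.30766307  242.81132893] [-3.13722322 -0.00557789  1.77008536] 22.36404276929299 [-0.41503881 -0.18175922 -1.17510371] [-0.04468759 -0.01026355  0.03648807]
```

View pics/w18.png

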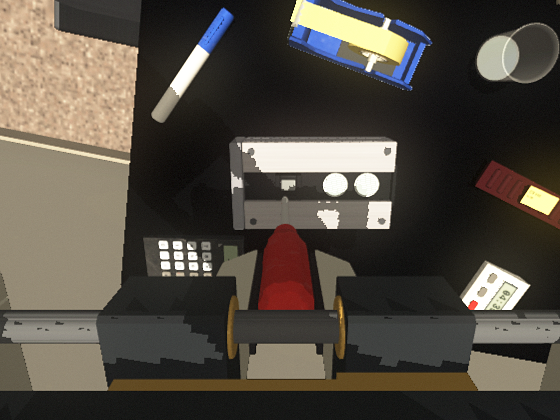

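View pics/s18.png

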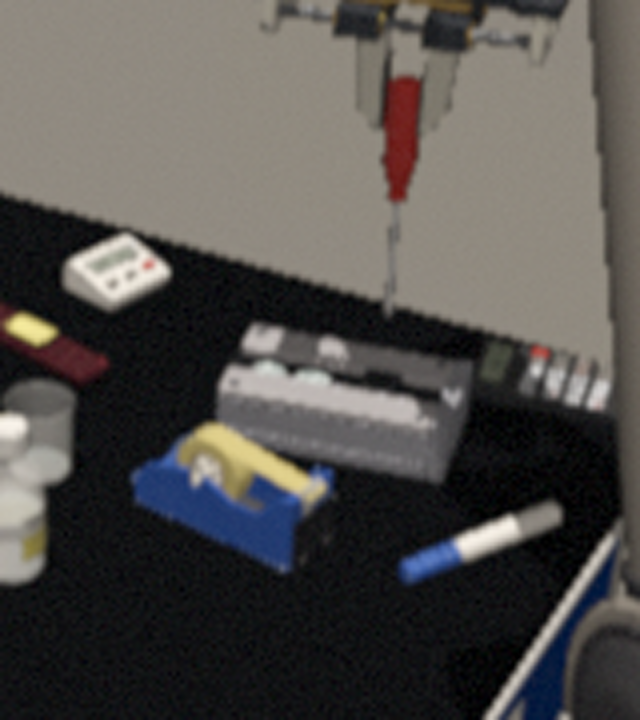

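The wrist view shows the unit square to the image, with the well at (289,185) and the tip near (284,198). I'll measure this more closely.

```bash
python3 - <<'E'
from h import *
o=bot.get_obs();print(o['time'],o['tool_pos'],o['tcp_rot'])
c=cap("wrist"); crop(c,225,130,405,235,4,"w19.png")
print("btn",onz(c,289,185,30)); print("tip tool",tool_tip(c,284,198))
for p in [(251,149),(390,151),(253,222),(389,221)]: print(onz(c,*p,44))
t=cap("top"); crop(t,330,190,400,270,8,"t19.png")
E
```

```text
14.5333 [ 476.32501093 -282.5946453   245.60785536] [-3.14053931e+00 -1.94077885e-03  1.77240737e+00]
btn [ 482.00080631 -296.19432022   30.        ]
tip tool [ -7.48575832  -1.82209049 144.21085233]
[ 437.61336543 -264.54922373   44.        ]
[ 570.7664257  -239.51895839   44.        ]
[ 452.56865256 -338.81473604   44.        ]
[ 590.33921331 -309.70177318   44.        ]
```

View pics/w19.png

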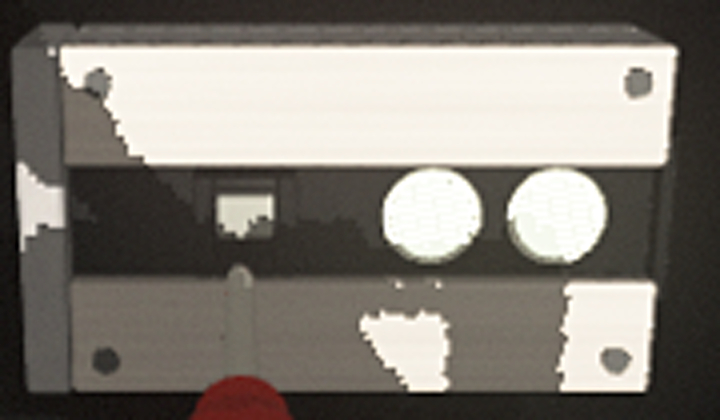

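View pics/t19.png

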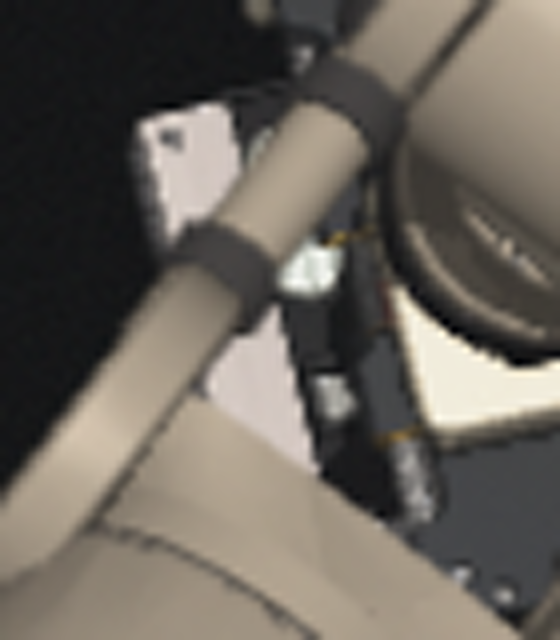

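```bash
python3 - <<'E'
from h import *
o=bot.get_obs();print(o['time'],o['tool_pos'],o['tcp_rot'])
c=cap("wrist"); im=c['img'][160:215,262:312]; im=cv2.convertScaleAbs(im,alpha=2.2,beta=20); cv2.imwrite("pics/w20.png",cv2.resize(im,None,fx=12,fy=10,interpolation=cv2.INTER_CUBIC))
print(onz(c,286.8,186.5,46))
Rt=R.from_euler('xyz',[np.pi,0,1.771]).as_matrix()
print("tip rel world", Rt@np.array([-7.2,-1.8,144]))
E
```

```text
14.6333 [ 476.8571005  -282.66698119  246.84562552] [3.14096409e+00 2.98254858e-04 1.77332682e+00]
[ 480.22762789 -294.8398684    46.        ]
tip rel world [  -0.3321906    -7.41415197 -144.        ]
```

View pics/w20.png

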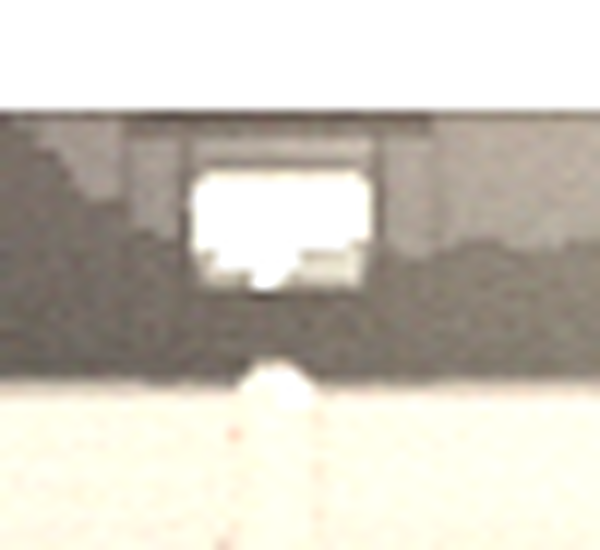

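```bash
python3 - <<'E'
from h import *
c=cap("wrist")
n=np.array([-0.2,.98,0])
a=onz(c,285.6,189,30)+8*n; b=onz(c,285.6,177,46)-8*n; d=onz(c,285.6,173,46)-13*n
print(a,b,d, bot.get_obs()['tool_pos'])
# tip pixel predicted if tip above center etc
print("tip now world guess", onz(c,284.8,197,102))
E
```

```text
[ 479.0372962  -294.40008035   30.        ] [ 478.87019497 -293.6187897    46.        ] [ 479.05765131 -294.53061072   46.        ] [ 476.88845811 -282.91315485  247.1335196 ]
tip now world guess [ 477.35116019 -289.82905178  102.        ]
```

Request:
arm_command(
  targets=[
    {"x": 0.17,"y": -0.44,"z": -2,"roll": 0},
    {"x": 0.17,"y": -0.44,"z": -4,"roll": 0},
    {"x": 0.17,"y": -0.44,"z": -4.8,"roll": 0},
    {"x": 0.17,"y": -0.44,"z": -4.8,"roll": 0},
  ],
)

```text
time: 15.07
tool_pos: [477.4, -287.1, 196.8]
tcp_rot: [-3.139, -0.003, 1.772]
contact_force: [0.1, 0.2, -1.2]
grip_width: 22.5
```

```bash
python3 - <<'E'
from h import *
o=bot.get_obs();print(o['time'],o['tool_pos'],o['tcp_rot'],o['contact_force'])
c=cap("wrist"); im=c['img'][160:240,245:325]; im=cv2.convertScaleAbs(im,alpha=1.6,beta=20); cv2.imwrite("pics/w21.png",cv2.resize(im,None,fx=7,fy=7,interpolation=cv2.INTER_CUBIC))
E
```

```text
15.0667 [ 477.43078267 -287.05633469  196.77214453] [-3.13947306e+00 -2.79274811e-03  1.77244438e+00] [ 0.13601046  0.17634028 -1.17171393]
```

View pics/w21.png

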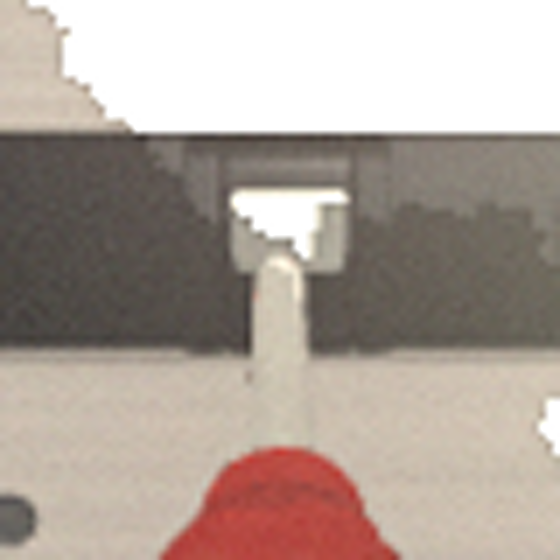

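```bash
python3 - <<'E'
from h import *
o=bot.get_obs();print(o['tool_pos'])
c=cap("wrist"); n=np.array([-0.2,.98,0])
a=onz(c,286.6,198.9,30)+8*n; b=onz(c,286.6,160+187/7,46)-8*n; d=onz(c,286.6,160+145/7,46)-13*n
print(a,b,d)
print("tip",onz(c,245+279/7,160+254/7,53), onz(c,245+279/7,160+260/7,53))
E
```

```text
[ 478.02127418 -287.63922665  198.17121668]
[ 479.83876434 -294.84632841   30.        ] [ 479.84156998 -294.95990245   46.        ] [ 479.77465948 -294.61801818   46.        ]
tip [ 478.08246914 -293.86429377   53.        ] [ 478.23372964 -294.61299787   53.        ]
```

The two estimates agree: the tip needs about +1.7 mm in x and −0.6 mm in y. I'll descend into the well.

Request:
arm_command(
  targets=[
    {"x": 0.17,"y": -0.06,"z": 0,"roll": 0},
    {"x": 0.17,"y": -0.06,"z": -0.7,"roll": 0},
    {"x": 0.17,"y": -0.06,"z": -1.4,"roll": 0},
    {"x": 0.17,"y": -0.06,"z": -1.9,"roll": 0},
    {"x": 0.17,"y": -0.06,"z": -2.2,"roll": 0},
    {"x": 0.17,"y": -0.06,"z": -2.2,"roll": 0},
  ],
)

```text
time: 15.67
tool_pos: [479.4, -288.5, 175.2]
tcp_rot: [-3.14, -0.001, 1.772]
contact_force: [-0.7, -0.5, -1.1]
grip_width: 22.6
```

```bash
python3 - <<'E'
from h import *
o=bot.get_obs();print(o['time'],o['tool_pos'],o['tcp_rot'],o['contact_force'])
c=cap("wrist"); im=c['img'][160:240,245:325]; im=cv2.convertScaleAbs(im,alpha=1.6,beta=20); cv2.imwrite("pics/w22.png",cv2.resize(im,None,fx=7,fy=7,interpolation=cv2.INTER_CUBIC))
E
```

```text
15.6667 [ 479.36703356 -288.50850591  175.17412021] [-3.14046695e+00 -1.49470130e-03  1.77170872e+00] [-0.68620785 -0.45041209 -1.05774312]
```

View pics/w22.png

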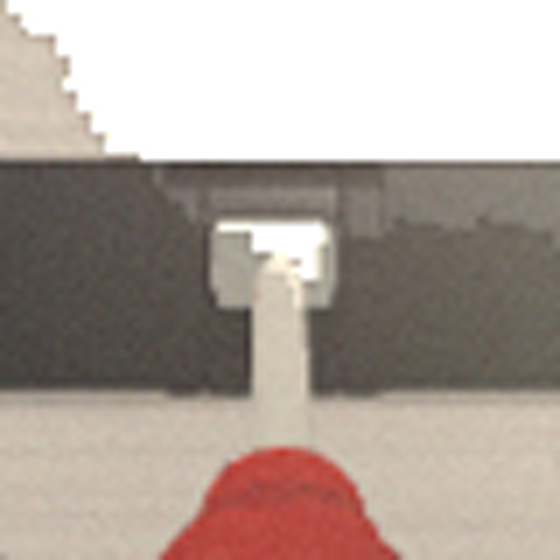

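Request:
arm_command(
  targets=[
    {"x": 0,"y": 0,"z": -0.2,"roll": 0},
    {"x": 0,"y": 0,"z": -0.4,"roll": 0},
    {"x": 0,"y": 0,"z": -0.5,"roll": 0},
    {"x": 0,"y": 0,"z": -0.5,"roll": 0},
  ],
)

```text
time: 16.05
tool_pos: [480.0, -289.0, 171.4]
tcp_rot: [3.141, 0.0, 1.772]
contact_force: [0.1, -0.1, 1.8]
grip_width: 22.2
```

Request:
arm_command(
  targets=[
    {"x": 0,"y": 0,"z": -0.15,"roll": 0},
    {"x": 0,"y": 0,"z": -0.3,"roll": 0},
    {"x": 0,"y": 0,"z": -0.3,"roll": 0},
    {"x": 0,"y": 0,"z": -0.3,"roll": 0},
  ],
)

```text
time: 16.38
tool_pos: [480.0, -288.9, 168.4]
tcp_rot: [3.141, 0.0, 1.772]
contact_force: [-0.2, 0.2, 1.7]
grip_width: 22.2
```

Request:
arm_command(
  targets=[
    {"x": 0,"y": 0,"z": -0.15,"roll": 0},
    {"x": 0,"y": 0,"z": -0.25,"roll": 0},
    {"x": 0,"y": 0,"z": -0.25,"roll": 0},
    {"x": 0,"y": 0,"z": -0.25,"roll": 0},
  ],
)

```text
time: 16.72
tool_pos: [480.0, -289.0, 166.1]
tcp_rot: [3.141, 0.001, 1.772]
contact_force: [-0.1, 0.2, 5.0]
grip_width: 22.4
```

```bash
python3 - <<'E'
from h import *
c=cap("wrist")
for i in range(4):
    o=bot.get_obs();print(o['time'],o['tool_pos'],o['contact_force'],o['moment']);bot.capture("top")
im=c['img'][160:240,245:325]; im=cv2.convertScaleAbs(im,alpha=1.6,beta=20); cv2.imwrite("pics/w23.png",cv2.resize(im,None,fx=7,fy=7,interpolation=cv2.INTER_CUBIC))
E
```

```text
16.7667 [ 479.99715758 -288.96560362  166.05515648] [-0.11434991  0.52649791  5.6001417 ] [-0.10662559  0.05009417 -0.00983998]
16.8167 [ 479.98554789 -288.96488008  166.05111321] [ 1.10236193 -0.08203938  5.28346713] [-0.0538742   0.04311677 -0.01600166]
16.8667 [ 479.95250141 -288.98347121  166.05250995] [-0.58161673  0.35553088  5.75262234] [-0.11553251  0.03886381 -0.01235169]
16.9167 [ 479.97658983 -288.9807617   166.04479143] [-0.13345921 -0.76181416  4.89610062] [-0.012012    0.0467939  -0.03229641]
```

View pics/w23.png

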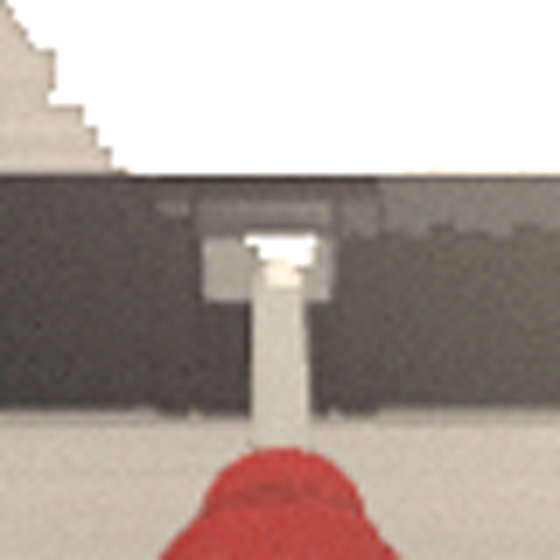

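The reading is about 5 N, so the button is fully down. I'll push the slide out along the unit's +x while holding that depth.

Request:
arm_command(
  targets=[
    {"x": 0.29,"y": 0.06,"z": 0,"roll": 0},
    {"x": 0.59,"y": 0.12,"z": 0,"roll": 0},
    {"x": 0.98,"y": 0.2,"z": 0,"roll": 0},
    {"x": 1.37,"y": 0.28,"z": 0,"roll": 0},
    {"x": 1.76,"y": 0.36,"z": 0,"roll": 0},
    {"x": 2.16,"y": 0.44,"z": 0,"roll": 0},
    {"x": 2.16,"y": 0.44,"z": 0,"roll": 0},
  ],
)

```text
time: 17.55
tool_pos: [501.8, -284.5, 166.0]
tcp_rot: [3.141, 0.001, 1.772]
contact_force: [-0.7, -0.3, 5.4]
grip_width: 22.6
```

```bash
python3 - <<'E'
from h import *
o=bot.get_obs();print(o['time'],o['tool_pos'],o['contact_force'],o['moment'])
c=cap("wrist"); cv2.imwrite("pics/w24.png",c['img'][120:260,180:420].repeat(3,0).repeat(3,1))
E
```

```text
17.55 [ 501.84123722 -284.48751121  166.01323895] [-0.69151721 -0.34121935  5.43618274] [-0.08683159  0.29706034  0.02888785]
```

View pics/w24.png

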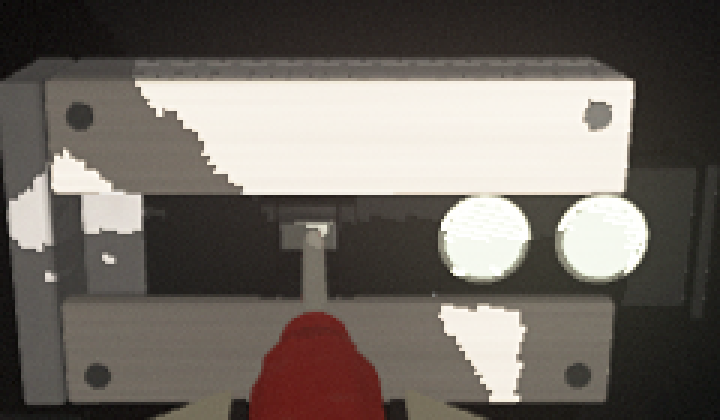

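The slide is following, with its end now protruding on the right. I'll continue to the stop.

Request:
arm_command(
  targets=[
    {"x": 0.39,"y": 0.08,"z": 0,"roll": 0},
    {"x": 0.88,"y": 0.18,"z": 0,"roll": 0},
    {"x": 1.37,"y": 0.28,"z": 0,"roll": 0},
    {"x": 1.86,"y": 0.38,"z": 0,"roll": 0},
    {"x": 2.35,"y": 0.48,"z": 0,"roll": 0},
    {"x": 2.75,"y": 0.56,"z": 0,"roll": 0},
    {"x": 2.95,"y": 0.6,"z": 0,"roll": 0},
    {"x": 2.95,"y": 0.6,"z": 0,"roll": 0},
  ],
)

```text
time: 18.27
tool_pos: [530.4, -278.6, 165.9]
tcp_rot: [-3.14, 0.0, 1.772]
contact_force: [-4.4, -0.2, 6.8]
grip_width: 22.4
```

```bash
python3 - <<'E'
from h import *
o=bot.get_obs();print(o['time'],o['tool_pos'],o['contact_force'],o['moment'])
c=cap("wrist"); cv2.imwrite("pics/w25.png",c['img'][120:260,180:420].repeat(3,0).repeat(3,1))
E
```

```text
18.2667 [ 530.36031629 -278.59770614  165.92500109] [-4.43348294 -0.16486007  6.77617648] [-0.30253346  1.08149069 -0.04143579]
```

View pics/w25.png

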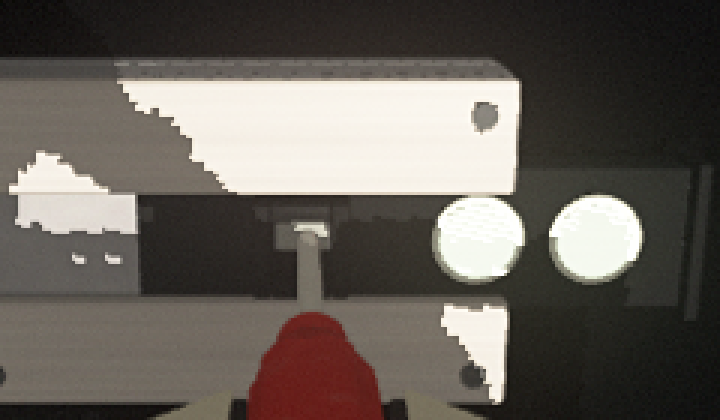

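Request:
arm_command(
  targets=[
    {"x": 0.1,"y": 0.02,"z": 0,"roll": 0},
    {"x": 0.2,"y": 0.04,"z": 0,"roll": 0},
    {"x": 0.2,"y": 0.04,"z": 0,"roll": 0},
  ],
)

```text
time: 18.57
tool_pos: [531.6, -278.4, 165.9]
tcp_rot: [-3.139, -0.0, 1.772]
contact_force: [-4.6, -0.5, 7.4]
grip_width: 22.5
```

```bash
python3 - <<'E'
from h import *
o=bot.get_obs();print(o['time'],o['tool_pos'],o['contact_force'],o['moment'])
c=cap("wrist"); im=c['img'][140:260,200:440]; im=cv2.convertScaleAbs(im,alpha=1.5,beta=15); cv2.imwrite("pics/w26.png",cv2.resize(im,None,fx=3.3,fy=3.3,interpolation=cv2.INTER_CUBIC))
E
```

```text
18.5667 [ 531.62713803 -278.36381653  165.91454102] [-4.58653802 -0.52349912  7.39562589] [-0.40380104  1.54214262 -0.01304684]
```

View pics/w26.png

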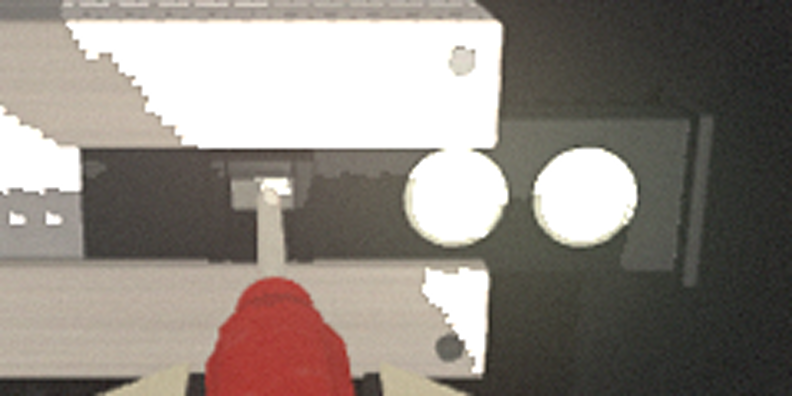

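```bash
python3 - <<'E'
from h import *
c=cap("wrist"); u=np.array([.98,.199,0])
s=onz(c,200+462/3.3,140+61/3.3,44); w=onz(c,200+262/3.3,140+195/3.3,46); s2=onz(c,200+449/3.3,140+348/3.3,44)
print(s@u,s2@u,w@u,(s-w)@u,(s2-w)@u)
a=np.array([570.77,-239.5,44]);b=np.array([590.3,-309.7,44]);w0=np.array([479.8,-294.8,46])
print((a-w0)@u,(b-w0)@u)
E
```

```text
506.26181305595776 506.23165187584135 459.8532450257678 46.40856803019006 46.378406850073596
100.15529999999997 105.32489999999996
```

The slide has travelled about 48–49 mm and the force shows it at the stop. I'll relax the side push slightly, then lift off.

Request:
arm_command(
  targets=[
    {"x": -0.2,"y": -0.04,"z": 0,"roll": 0},
    {"x": -0.2,"y": -0.04,"z": 0.5,"roll": 0},
    {"x": -0.2,"y": -0.04,"z": 1.2,"roll": 0},
    {"x": -0.2,"y": -0.04,"z": 2.5,"roll": 0},
    {"x": -0.2,"y": -0.04,"z": 5,"roll": 0},
    {"x": -0.2,"y": -0.04,"z": 8,"roll": 0},
    {"x": -0.2,"y": -0.04,"z": 9,"roll": 0},
    {"x": -0.2,"y": -0.04,"z": 9,"roll": 0},
  ],
)

```text
time: 19.33
tool_pos: [532.2, -279.0, 258.7]
tcp_rot: [3.137, 0.004, 1.772]
contact_force: [0.5, -0.9, -0.9]
grip_width: 22.3
```

```bash
python3 - <<'E'
from h import *
o=bot.get_obs();print(o['time'],o['tool_pos'],o['tcp_rot'],o['contact_force'],o['moment'])
c=cap("wrist"); im=c['img'][120:300,180:420]; im=cv2.convertScaleAbs(im,alpha=1.5,beta=15); cv2.imwrite("pics/w27.png",cv2.resize(im,None,fx=3.3,fy=3.3,interpolation=cv2.INTER_CUBIC))
c=cap("scene"); crop(c,250,90,410,270,4,"s27.png")
E
```

```text
19.3333 [ 532.21238488 -278.9524612   258.72298155] [3.13708126 0.00407829 1.77204068] [ 0.54292998 -0.87401499 -0.91071481] [-0.13020954  0.0197041   0.02222447]
```

View pics/w27.png

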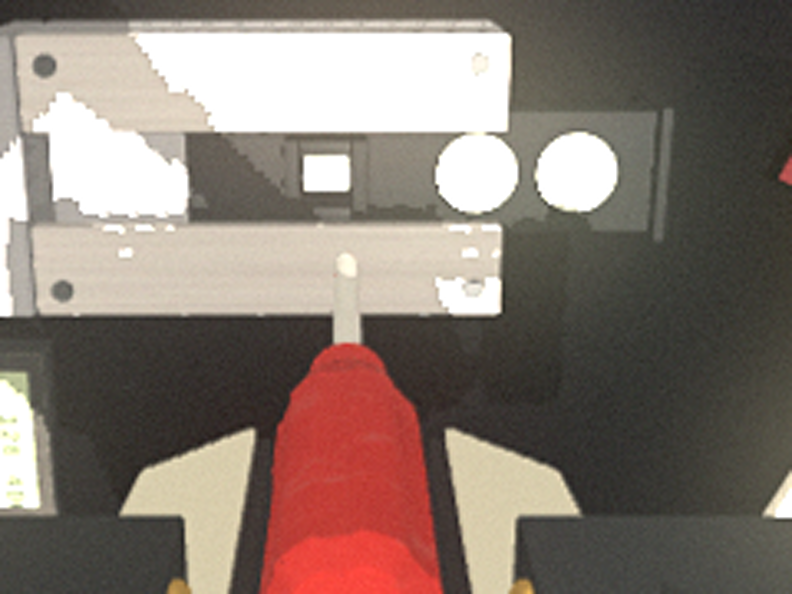

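View pics/s27.png

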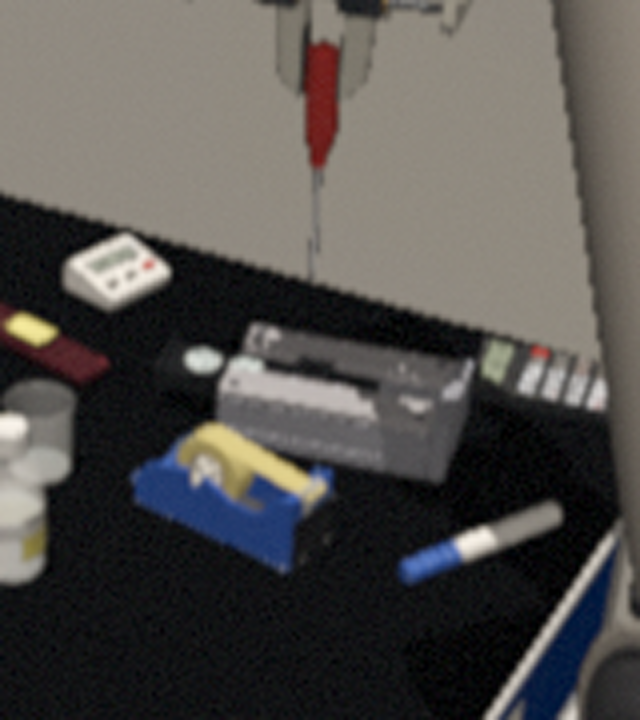

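```bash
python3 - <<'E'
from h import *
c=cap("wrist"); u=np.array([.98,.199,0])
f=lambda a,b,z:onz(c,180+a/3.3,120+b/3.3,z)
w=f(325.5,177,46); 
for s in [(480,64),(474,289),(44,65),(62,291)]: print((f(*s,44)-w)@u)
# initial from w18 image crop w19 scale 4
T=np.eye(4);T[:3,:3]=R.from_euler('xyz',[np.pi,0,1.7725]).as_matrix();T[:3,3]=[476.8,-282.8,247]
M=T@np.array(c['hand_eye']);c['Rm']=M[:3,:3];c['p']=M[:3,3]
g=lambda a,b,z:onz(c,225+a/4,130+b/4,z)
w=g(246,222,46)
for s in [(638,82),(615,360),(98,83),(106,360)]: print("init",(g(*s,44)-w)@u)
print("tip",tool_tip(c,284.8,199.4))
E
```

```text
46.55418454890007
46.936459753837724
-84.3190129567351
-84.12641778499007
init 95.87746091806353
init 95.84575007632864
init -36.22148867677305
init -36.33119348344801
tip [ -8.71751142  -1.14324249 144.15362194]
```

The slide is out 48–49 mm relative to the housing screws, the button is visibly back up, and the tip is clear. I'll return to the stand at a safe height.

Request:
arm_command(
  targets=[
    {"x": 0,"y": 0.5,"z": 2.5,"roll": 0},
    {"x": 0,"y": 3.5,"z": 4,"roll": -0.03},
    {"x": 0,"y": 7,"z": 4,"roll": -0.06},
    {"x": 0,"y": 10.5,"z": 4,"roll": -0.09},
    {"x": 0.5,"y": 14,"z": 4,"roll": -0.12},
    {"x": 1,"y": 17.5,"z": 4,"roll": -0.15},
    {"x": 1.5,"y": 21,"z": 4,"roll": -0.18},
    {"x": 2,"y": 24.5,"z": 4,"roll": -0.226},
  ],
)

```text
time: 20.15
tool_pos: [550.2, -31.6, 293.7]
tcp_rot: [-3.138, -0.001, 1.544]
contact_force: [0.2, 0.3, -0.4]
grip_width: 22.5
```

Request:
arm_command(
  targets=[
    {"x": 0.3,"y": 3.5,"z": 0,"roll": 0},
    {"x": 0.6,"y": 7,"z": 0,"roll": 0},
    {"x": 0.9,"y": 10.5,"z": 0,"roll": 0},
    {"x": 0.9,"y": 13,"z": 0,"roll": 0},
    {"x": 0.9,"y": 14.7,"z": 0,"roll": 0},
    {"x": 0.9,"y": 14.7,"z": -3,"roll": 0},
    {"x": 0.9,"y": 14.7,"z": -6.5,"roll": 0},
    {"x": 0.9,"y": 14.7,"z": -7,"roll": 0},
  ],
)

```text
time: 20.82
tool_pos: [556.0, 113.9, 218.3]
tcp_rot: [-3.128, 0.001, 1.547]
contact_force: [-1.0, 0.2, -2.4]
grip_width: 21.8
```

```bash
python3 - <<'E'
from h import *
c=cap("top");o=bot.get_obs();print(o['time'],o['tool_pos'],o['tcp_rot'],o['contact_force'])
c=cap("wrist"); cv2.imwrite("pics/w28.png",c['img'])
c=cap("scene"); crop(c,150,100,310,280,4,"s28.png")
E
```

```text
20.8667 [556.83577818 113.58192521 220.18380175] [-3.13013712e+00  1.06511082e-03  1.54618799e+00] [ 0.28978903 -1.07625333 -0.50508227]
```

View pics/w28.png

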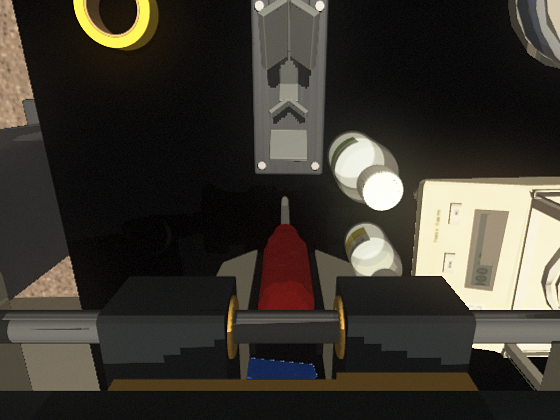

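View pics/s28.png

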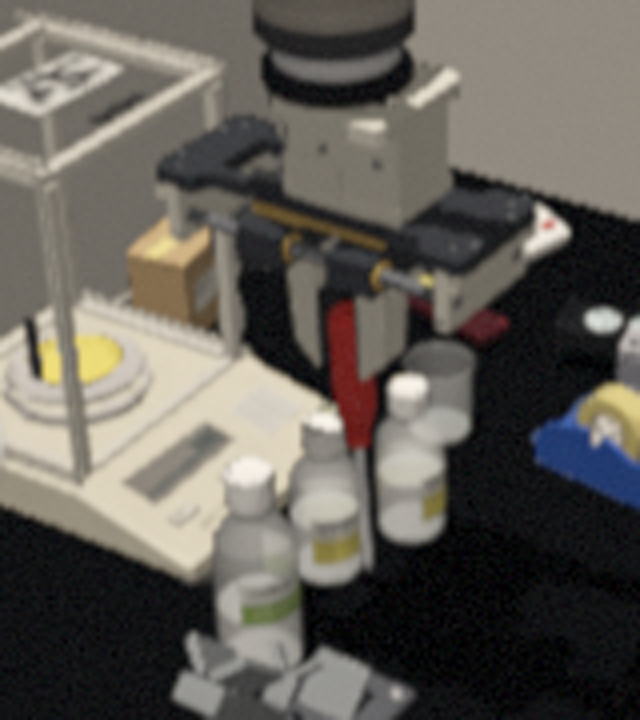

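Request:
arm_command(
  targets=[
    {"x": 0,"y": 0.5,"z": -3,"roll": 0},
    {"x": 0,"y": 0.8,"z": -6,"roll": 0},
    {"x": 0,"y": 1,"z": -6.9,"roll": 0},
    {"x": 0,"y": 1.2,"z": -6.9,"roll": 0},
    {"x": 0,"y": 2.0,"z": -6.9,"roll": 0},
    {"x": 0,"y": 2.6,"z": -6.9,"roll": 0},
    {"x": 0,"y": 2.6,"z": -6.9,"roll": 0},
  ],
)

```text
time: 21.55
tool_pos: [561.0, 140.5, 158.8]
tcp_rot: [3.138, 0.0, 1.547]
contact_force: [-0.5, -1.7, 0.0]
grip_width: 22.4
```

```bash
python3 - <<'E'
from h import *
o=bot.get_obs();print(o['time'],o['tool_pos'],o['tcp_rot'],o['contact_force'],o['moment'])
c=cap("wrist"); crop(c,180,60,400,280,3,"w29.png")
c=cap("scene"); crop(c,150,100,310,280,4,"s29.png")
E
```

```text
21.55 [560.9884055  140.49694561 158.83383626] [3.13793457e+00 5.06654276e-06 1.54682408e+00] [-0.45670941 -1.73056622  0.00527599] [-0.67277063  0.05283117 -0.03544099]
```

View pics/w29.png

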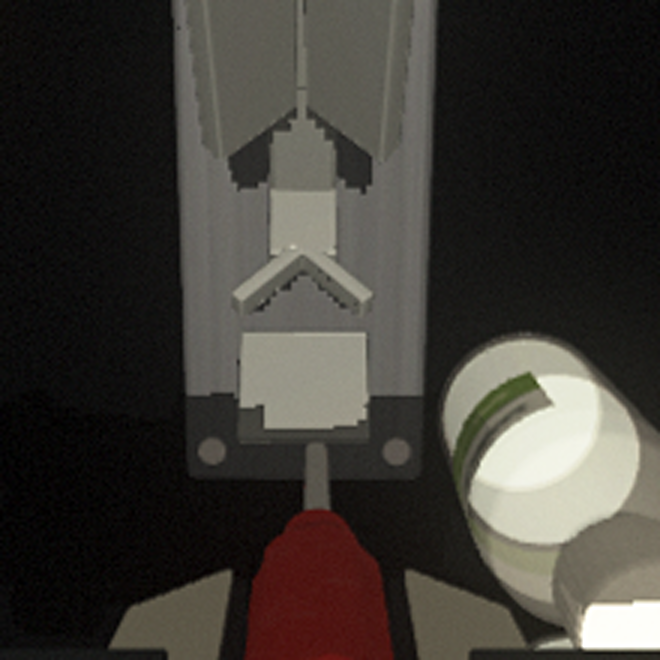

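View pics/s29.png

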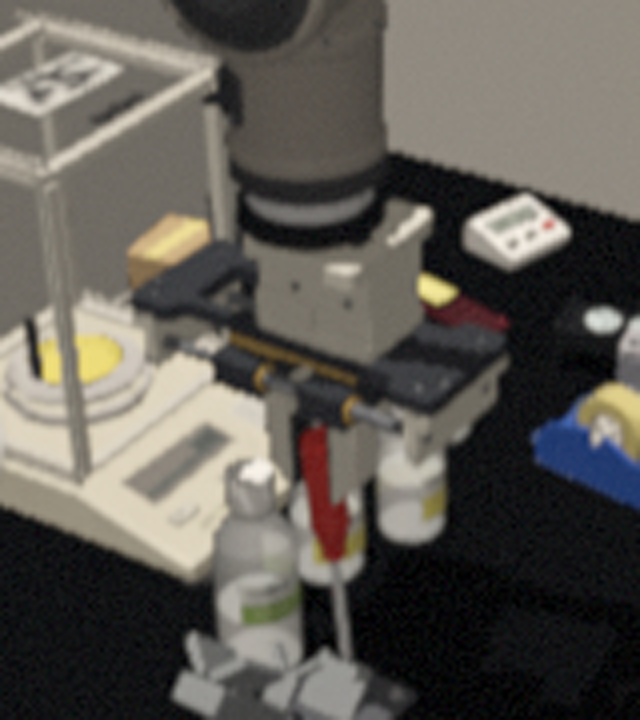

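The shank bears on the foot plate's upper edge (Fy −1.7 N). The tip is about 3 mm to +x, which I'll correct later. I'll lean the handle over now.

Request:
arm_command(
  targets=[
    {"x": 0,"y": 0.7,"z": -0.08,"roll": 0},
    {"x": 0,"y": 1.4,"z": -0.22,"roll": 0},
    {"x": 0,"y": 2.1,"z": -0.38,"roll": 0},
    {"x": 0,"y": 2.8,"z": -0.6,"roll": 0},
    {"x": 0,"y": 3.5,"z": -0.83,"roll": 0},
    {"x": 0,"y": 4.2,"z": -1.1,"roll": 0},
    {"x": 0,"y": 5.0,"z": -1.45,"roll": 0},
    {"x": 0,"y": 5.0,"z": -1.45,"roll": 0},
  ],
)

```text
time: 22.32
tool_pos: [559.4, 191.2, 141.3]
tcp_rot: [-3.141, -0.0, 1.547]
contact_force: [0.7, -2.1, 1.7]
grip_width: 22.4
```

```bash
python3 - <<'E'
from h import *
o=bot.get_obs();print(o['time'],o['tool_pos'],o['tcp_rot'],o['contact_force'],o['moment'])
c=cap("wrist"); crop(c,180,60,400,310,3,"w30.png")
c=cap("scene"); crop(c,150,100,310,280,4,"s30.png")
E
```

```text
22.3167 [559.42376102 191.1892029  141.30150185] [-3.14054958e+00 -2.54291727e-04  1.54715521e+00] [ 0.73755506 -2.06927342  1.68605241] [-0.48226376  0.0111124   0.03698983]
```

View pics/w30.png

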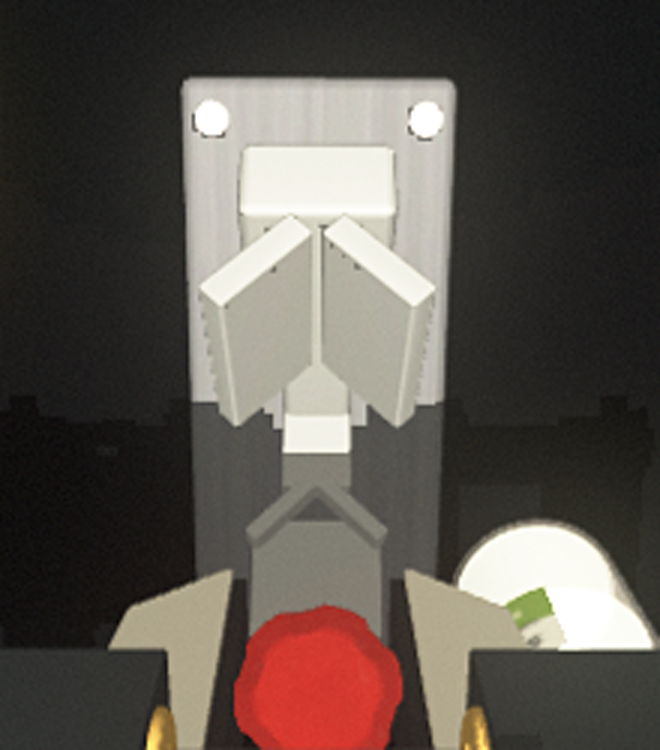

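View pics/s30.png

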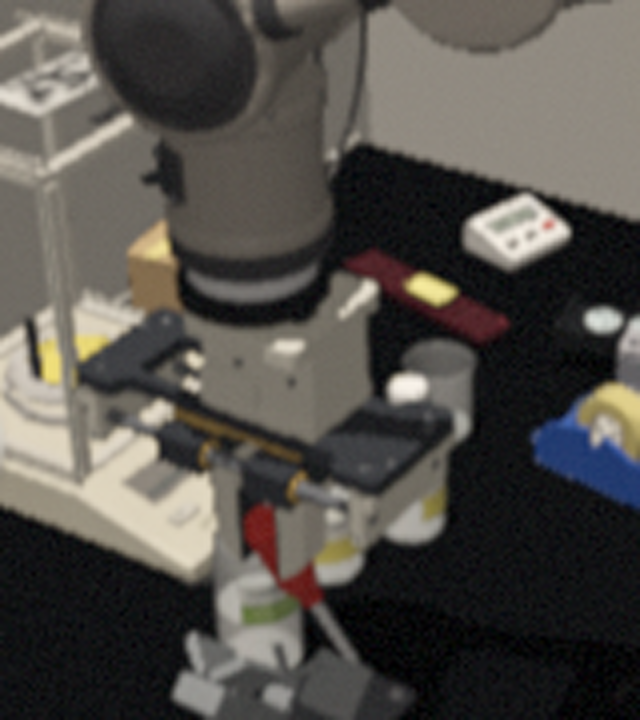

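Request:
arm_command(
  targets=[
    {"x": 0,"y": 0.7,"z": -0.36,"roll": 0},
    {"x": 0,"y": 1.4,"z": -0.76,"roll": 0},
    {"x": 0,"y": 2.1,"z": -1.22,"roll": 0},
    {"x": 0,"y": 2.7,"z": -1.65,"roll": 0},
    {"x": 0,"y": 3.1,"z": -1.95,"roll": 0},
    {"x": 0,"y": 3.1,"z": -1.95,"roll": 0},
  ],
)

```text
time: 22.92
tool_pos: [559.5, 221.6, 121.7]
tcp_rot: [-3.141, 0.0, 1.547]
contact_force: [0.8, -0.9, 0.1]
grip_width: 22.5
```

Request:
arm_command(
  targets=[
    {"x": 0,"y": -0.5,"z": 0.5,"roll": 0},
    {"x": 0,"y": -0.5,"z": 2.5,"roll": 0},
    {"x": 0,"y": -0.5,"z": 5.5,"roll": 0},
    {"x": 0,"y": -0.5,"z": 6.5,"roll": 0},
    {"x": 0,"y": -0.5,"z": 6.5,"roll": 0},
  ],
)

```text
time: 23.33
tool_pos: [561.5, 215.8, 191.2]
tcp_rot: [3.135, -0.002, 1.545]
contact_force: [0.5, -0.2, -1.2]
grip_width: 22.4
```

```bash
python3 - <<'E'
from h import *
o=bot.get_obs();print(o['time'],o['tool_pos'],o['tcp_rot'],o['contact_force'],o['moment'])
c=cap("wrist"); crop(c,180,60,400,310,3,"w31.png")
c=cap("scene"); crop(c,150,100,310,280,4,"s31.png"); cv2.imwrite("pics/s31f.png",c['img'])
E
```

```text
23.3333 [561.54039026 215.80939367 191.15840975] [ 3.13519721e+00 -2.27988957e-03  1.54533585e+00] [ 0.54622304 -0.15990017 -1.21370984] [-0.10231888  0.01242276 -0.04715173]
```

View pics/w31.png

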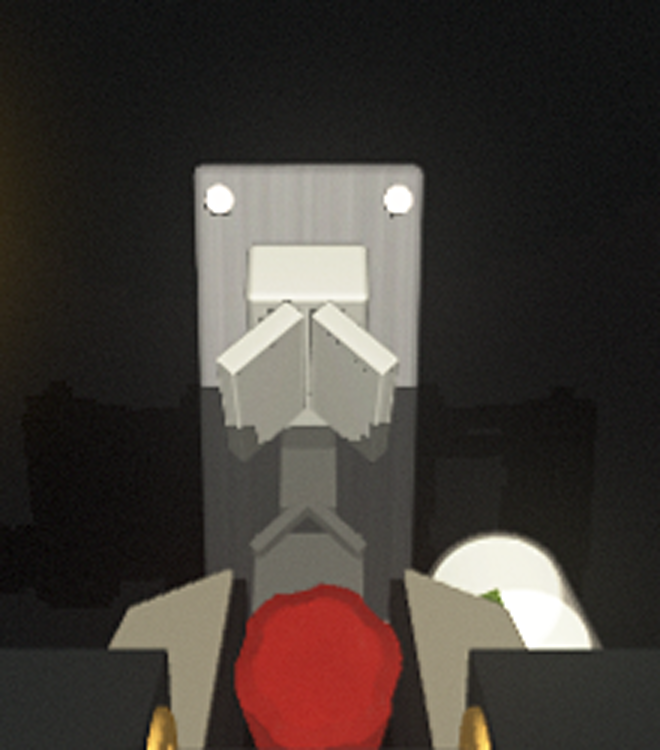

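View pics/s31.png

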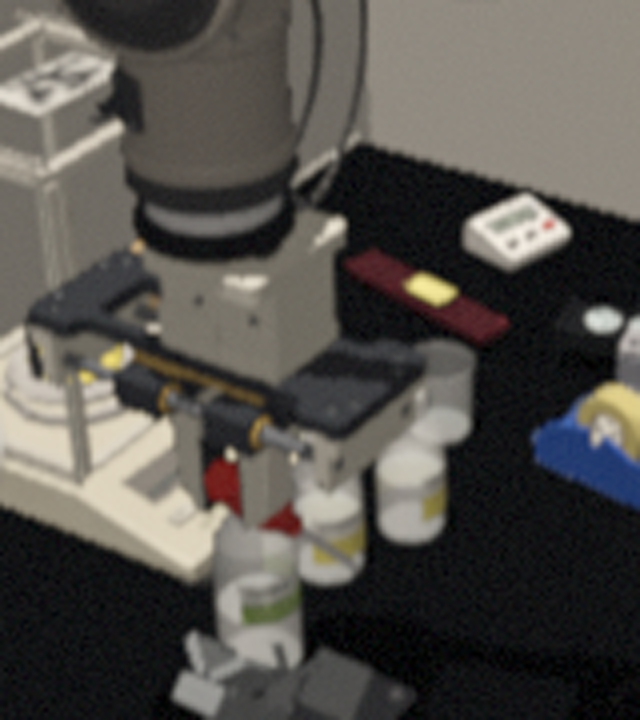

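The tilt is about 50°. I'll shift the tip over the foot plate and lower into the stand.

Request:
arm_command(
  targets=[
    {"x": -0.1,"y": 1.6,"z": 0,"roll": 0},
    {"x": -0.1,"y": 3.2,"z": 0,"roll": 0},
    {"x": -0.1,"y": 3.3,"z": -1.5,"roll": 0},
    {"x": -0.1,"y": 3.3,"z": -3,"roll": 0},
    {"x": -0.1,"y": 3.3,"z": -4.3,"roll": 0},
    {"x": -0.1,"y": 3.3,"z": -5,"roll": 0},
    {"x": -0.1,"y": 3.3,"z": -5,"roll": 0},
  ],
)

```text
time: 24.02
tool_pos: [557.1, 248.0, 134.4]
tcp_rot: [-3.136, 0.002, 1.546]
contact_force: [-0.6, 0.4, -0.9]
grip_width: 22.4
```

```bash
python3 - <<'E'
from h import *
o=bot.get_obs();print(o['time'],o['tool_pos'],o['tcp_rot'],o['contact_force'],o['moment'])
c=cap("wrist"); crop(c,180,60,400,310,3,"w32.png")
c=cap("scene"); crop(c,150,150,310,310,5,"s32.png")
E
```

```text
24.0167 [557.12531794 247.98513716 134.38740787] [-3.13577273e+00  1.86867675e-03  1.54569103e+00] [-0.59283103  0.37698863 -0.87870684] [-0.05199046  0.10159553  0.0080524 ]
```

View pics/w32.png

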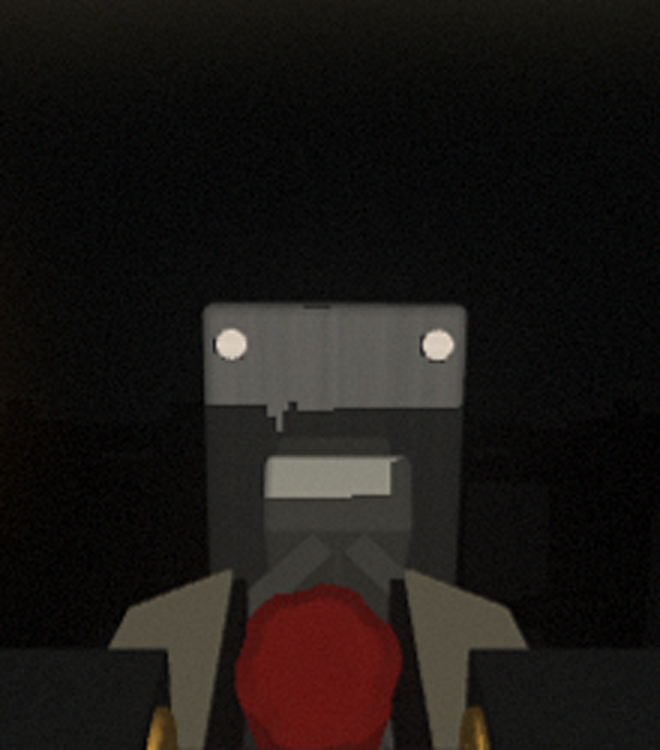

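View pics/s32.png

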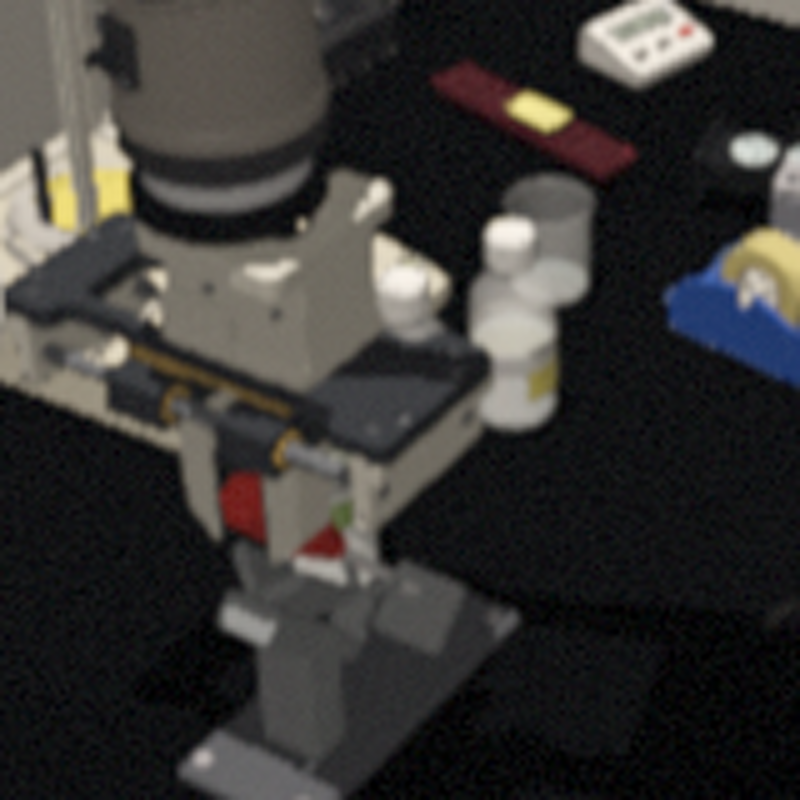

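Request:
arm_command(
  targets=[
    {"x": 0,"y": 0,"z": -0.4,"roll": 0},
    {"x": 0,"y": 0,"z": -0.7,"roll": 0},
    {"x": 0,"y": 0.25,"z": -0.9,"roll": 0},
    {"x": 0,"y": 0.5,"z": -1.2,"roll": 0},
    {"x": 0,"y": 0.5,"z": -1.2,"roll": 0},
  ],
)

```text
time: 24.53
tool_pos: [559.4, 253.7, 125.8]
tcp_rot: [3.14, 0.0, 1.546]
contact_force: [1.2, -1.4, 1.2]
grip_width: 22.4
```

Request:
arm_command(
  targets=[
    {"x": 0,"y": 0.15,"z": -0.2,"roll": 0},
    {"x": 0,"y": 0.3,"z": -0.4,"roll": 0},
    {"x": 0,"y": 0.3,"z": -0.4,"roll": 0},
  ],
)

```text
time: 24.78
tool_pos: [559.8, 256.7, 122.3]
tcp_rot: [3.139, -0.0, 1.546]
contact_force: [3.3, -1.2, 3.6]
grip_width: 22.0
```

```bash
python3 - <<'E'
from h import *
o=bot.get_obs();print(o['time'],o['tool_pos'],o['tcp_rot'],o['contact_force'],o['moment'])
c=cap("wrist"); crop(c,180,60,400,310,3,"w33.png")
c=cap("scene"); crop(c,150,150,310,310,5,"s33.png")
E
```

```text
24.7833 [559.77711921 256.71827623 122.27590684] [ 3.13917511e+00 -1.39460047e-04  1.54600524e+00] [ 3.26105882 -1.21913286  3.64069476] [-0.54882227 -0.50387002  0.10287745]
```

View pics/s33.png

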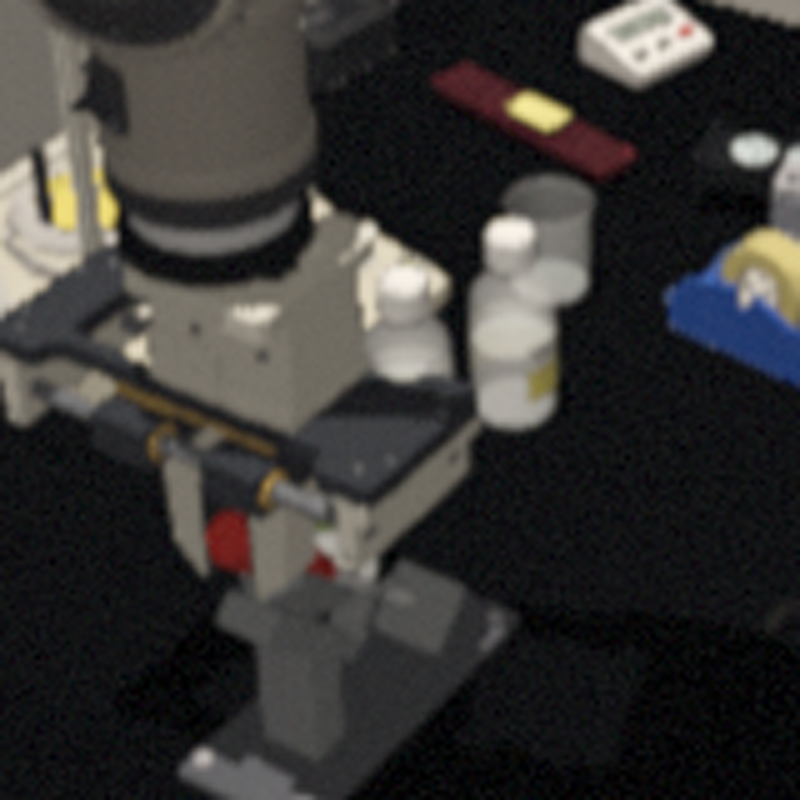

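View pics/w33.png

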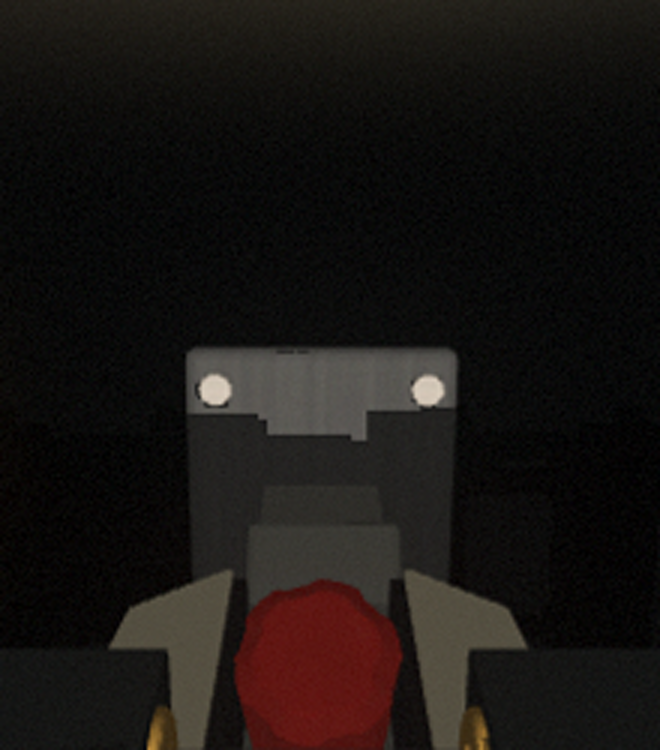

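The gripper is back at nearly the same pose as when I picked the tool from the stand, with about 5 N of contact. I'll release it.

Request:
arm_command(
  targets=[
    {"x": 0.05,"y": 0,"z": 0,"roll": 0},
    {"x": 0.05,"y": 0,"z": 0,"roll": 0},
    {"x": 0.05,"y": 0,"z": 0,"roll": 0},
    {"x": 0.05,"y": 0,"z": 0,"roll": 0},
    {"x": 0.05,"y": 0,"z": 0,"roll": 0},
    {"x": 0.05,"y": 0,"z": 0,"roll": 0},
  ],
  fingers=0.6,
)

```text
time: 25.38
tool_pos: [559.2, 256.6, 121.5]
tcp_rot: [-3.141, 0.0, 1.546]
contact_force: [-0.1, 0.8, 0.0]
grip_width: 53.9
```

Request:
arm_command(
  targets=[
    {"x": 0,"y": 0,"z": 2,"roll": 0},
    {"x": 0,"y": 0,"z": 5,"roll": 0},
    {"x": 0,"y": 0,"z": 8.5,"roll": 0},
    {"x": 0,"y": -2,"z": 11,"roll": 0},
    {"x": 0,"y": -5,"z": 11,"roll": 0},
    {"x": 0,"y": -6,"z": 11,"roll": 0},
    {"x": 0,"y": -6,"z": 11,"roll": 0},
  ],
)

```text
time: 25.97
tool_pos: [559.4, 194.6, 231.8]
tcp_rot: [-3.142, 0.0, 1.543]
contact_force: [0.6, 1.1, 0.2]
grip_width: 55.0
```

```bash
python3 - <<'E'
from h import *
o=bot.get_obs();print(o['time'],o['tool_pos'],o['tcp_rot'],o['contact_force'],o['moment'])
c=cap("wrist"); crop(c,150,20,420,300,2,"w34.png")
print(onz(c,284,20+415/2,24))
c=cap("scene"); cv2.imwrite("pics/s34.png",c['img']); crop(c,150,150,310,310,5,"s34c.png")
E
```

```text
25.9667 [559.39258892 194.56099471 231.84584733] [-3.14151340e+00  4.64394102e-04  1.54298737e+00] [0.61031979 1.14033834 0.16134668] [-0.1221321   0.02145907  0.0307734 ]
[555.49895329 135.15314416  24.        ]
```

View pics/w34.png

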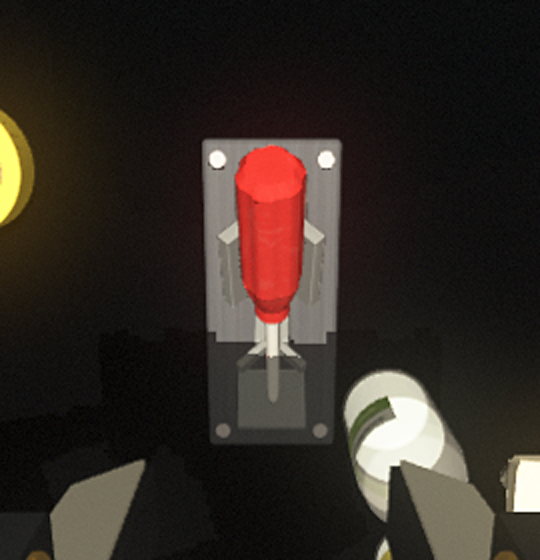

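View pics/s34c.png

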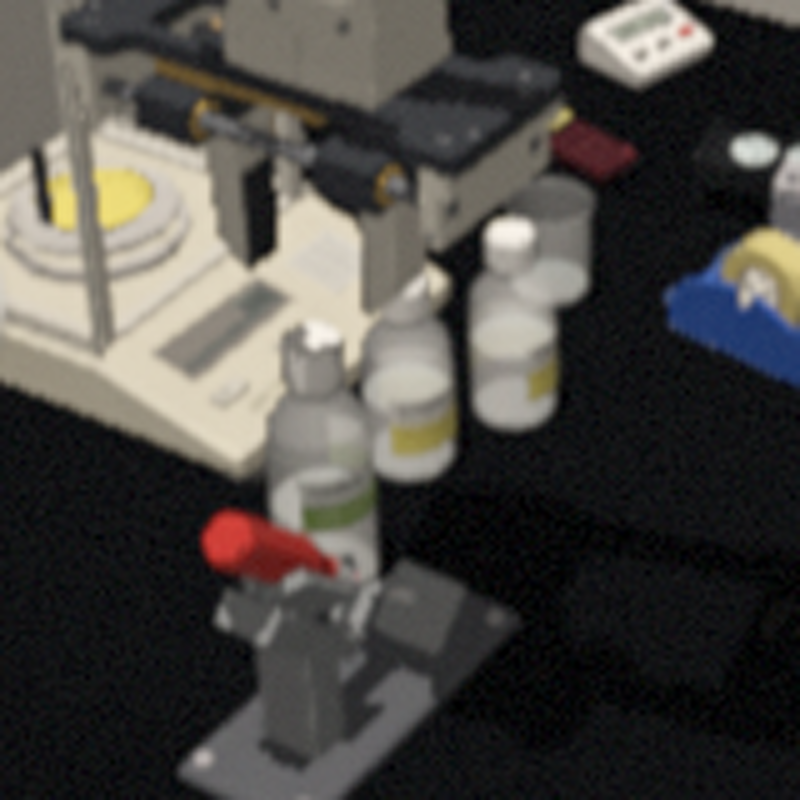

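```bash
python3 - <<'E'
from h import *
c=cap("wrist");print(bot.get_obs()['tool_pos'])
crop(c,220,60,340,250,4,"w35.png")
for s0 in (0,3,6,10):
    r=[]
    for s in (-135,-43,43):
        k=(s+s0)*.7071; p=proj(c,[559.8+.02*k,241.5+k,118+k]); r.append(((p[0]-220)*4,(p[1]-60)*4))
    print(s0,np.round(r).tolist())
for y in (132,):
    pass
E
```

```text
[559.02495284 197.24038078 230.87225739]
0 [[266.0, 639.0], [264.0, 453.0], [261.0, 160.0]]
3 [[266.0, 634.0], [264.0, 445.0], [261.0, 146.0]]
6 [[266.0, 629.0], [264.0, 437.0], [261.0, 132.0]]
10 [[266.0, 622.0], [264.0, 426.0], [261.0, 112.0]]
```

View pics/w35.png

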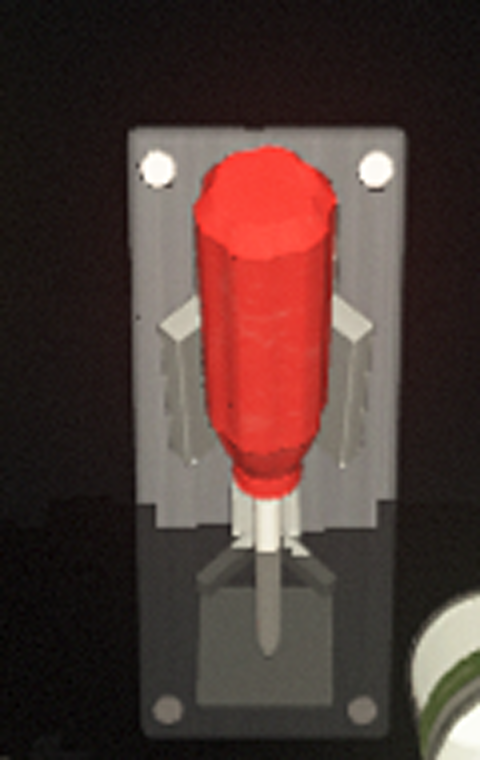

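The handle and tip sit relative to the stand as they did after the first laying, within about 1 px. One last check of the filter unit and the bystanders from the top camera before handing in.

```bash
python3 - <<'E'
from h import *
t=cap("top"); cv2.imwrite("pics/t36.png",t['img']); crop(t,290,130,440,300,4,"t36c.png")
E
```

```text
(no output)
```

View pics/t36.png

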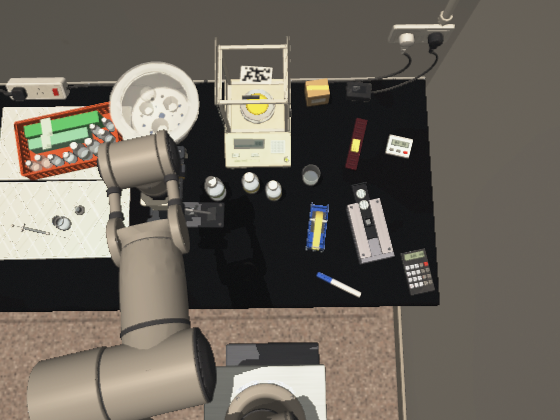

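View pics/t36c.png

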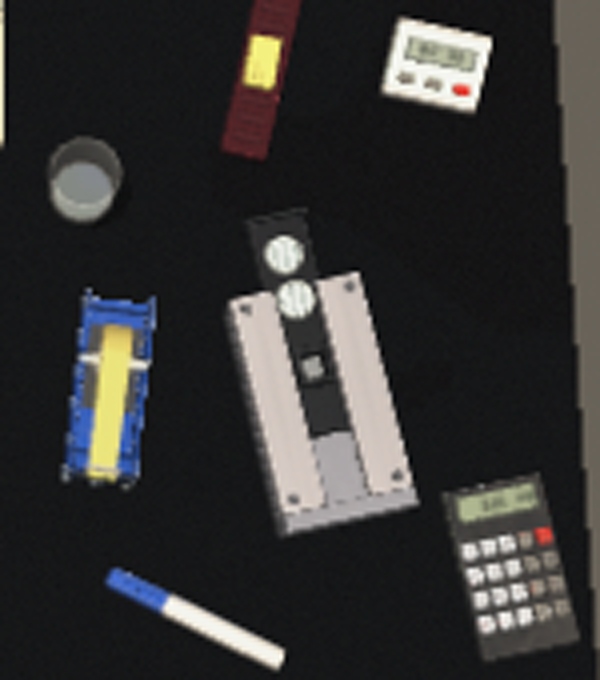

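The top view shows the slide out with the well at (368,222). That is 17.9 px, or about 48 mm, from its start. Bottles, beaker, pen, calculator, tape and case are at their original pixels.

```bash
python3 -c "
from plant import bot
print(bot.get_obs()['time'],bot.close_job())"
```

```text
the job is handed in; nothing more can be done
26.1667 None
```

I did the whole job in the order asked and handed it in at 26.2 s of the 64 s allowed; the system reports no verdict.

**First lay in the stand:** I picked the screwdriver up by the shank and tilted it to about 37° over the lip of the V bed. I then let go, and it dropped into the stand.

**Button and slide:** I took it again by the end of the handle and stood it upright on the foot plate. I held the button down at about 5 N, pushed the slide to its stop and lifted off.

**Second lay:** I tilted the tool back against the edge of the foot plate, lowered it into the stand and released it.

**Last checks:**
- **Slide:** it is out about 48 mm in both the top and wrist views (individual readings 47.9 to 49.1 mm). The button looked up again; I judged that by eye and did not test the lock by pushing the slide.
- **Screwdriver:** it sits in the bed and fork with its tip on the foot plate, within about a pixel of the first lay against the V bed. The tip itself looked slightly further down the foot plate. The gripper is clear of it.
- **Other things on the bench:** they look unmoved in the top view. The tape roll was hidden by the arm there, though the wrist camera saw it in place earlier and nothing went near it.
- **Disagreements:** the top and wrist cameras differed by up to about 5 mm in places, so I did the fine alignment with the wrist camera alone.
- **Stand position:** my estimate of the seat was a few millimetres off in the final wrist view, so I compared the final pose with the first lay instead.

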